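# Unhook the violet ink and pack it in the carrier

## Task

The violet ink bottle hangs by its neck in one of the rack's slots, under the shelf board. Draw it out along the slot and over the front lip, keeping it upright, then lower it into the carrier's one free cell (the one with the blue pad) and let go only once it stands on the pad: do not drop it. Leave all the other bottles, pots and things where they are.

Things in the scene. Friction and masses are not known exactly. Their poses are not given: they have to be found in the camera images.
- violet: The violet bottle (white label), about 90 g, 140 mm tall, round. From the bottom: body 40 mm diameter, z 0 to 60 mm; neck 15 mm diameter to z 86; black collar 30 mm diameter to z 90; cylindrical violet cap 24 mm diameter to z 130; small black nozzle to z 140. Origin: centre of its underside; z up. It hangs freely: the collar rests on the rack's plate, the neck is in the slot.
- violet_cap (a point): Where to grip the violet bottle: a point on its axis, 120 mm above its underside, 10 mm below the top of the 24 mm wide cylindrical cap.
- rack: Bottle rack, fixed to the table; place and heading vary. Origin on the table; its x axis points to its back, z up. Its open front (-x) faces the robot's right side, roughly towards world -y (yaw 1.3 to 2.1). Three bottles hang in three slots along x, at y = -80, 0 and 80 mm, their axes at x = -8 to 2 mm. Two side cheeks only at x = 45 to 120 mm, y = +-126 mm.
- rack_plate (a point): Middle of the front edge, at top level, of the rack's slotted aluminium plate (240 mm wide, 6 mm thick, top 105 mm above the table; rack x = -55 mm). Slots: 20 mm wide, open at this edge, 68 mm long. A lip along the edge, 4 mm thick, stands 6 mm above the plate: lift the collar more than 6 mm to pass it, but above 20 mm the bottle's body meets the plate from below.
- rack_board (a point): Middle of the front lower edge of the plywood shelf board that overhangs the bottles (rack x = 0, underside 235 mm above the table, 12 mm thick, 120 mm deep to the back, 270 mm wide). A gripper pointing straight down does not fit over the bottles; tilted about 40 degrees, coming from the front, it does. Small pots on the board, 85 mm back, reach 310 mm above the table.
- carrier: Open wooden carrier, fixed to the table, 132 x 132 mm, 60 mm high, walls, dividers and floor 5 mm; its place and heading vary. A cross of full-height dividers makes four cells, each 58 mm square, with centres at x, y = +-32 mm. Origin: centre of its underside; z up.
- pad: Blue pad, 50 x 50 mm, 3 mm thick, fixed on the floor of the carrier's one free cell, within some 5 mm of the middle of the cell. Origin: centre of its underside, 5 mm above the table (so its top is at 8 mm).
- green: Green bottle hanging in another slot of the rack. Same make as the violet bottle. A bystander.
- orange: Orange bottle hanging in another slot of the rack. Same make as the violet bottle. A bystander.
- pot1: Gold ink pot in a carrier cell: 36 mm diameter, 72 mm tall with its black cap, stands upright. Origin: centre of its underside. A bystander.
- pot2: Teal ink pot in a carrier cell: 36 mm diameter, 72 mm tall with its black cap, stands upright. Origin: centre of its underside. A bystander.
- pot3: White ink pot in a carrier cell: 36 mm diameter, 72 mm tall with its black cap, stands upright. Origin: centre of its underside. A bystander.
- bowl: Pale green bowl, 130 mm diameter, 60 mm high, stands on the table. Origin: centre of its underside. A bystander.
- goblet: Blue goblet, 84 mm wide, 160 mm tall, stands on the table. Origin: centre of its underside. A bystander.
- blower: Black rubber air blower with a blue nozzle, lies on the table, 140 mm long, 53 mm high. Origin: below the middle of its bulb, on the table; x along the nozzle (tip at x = 92 mm). A bystander.

How it is judged:
On the way, in this order (a step that is already met when the one before it is completed fails the run):
1. the violet bottle has been drawn forward out of its slot and is clear of the rack's plate (its axis more than 75 mm in front of the board's edge) (x of violet in the frame of rack below -0.075 m and angle between violet's own z axis and vertical below 0.5 rad), for 0.05 s.
2. the violet bottle stands on the floor of the free cell (within 6 mm of the pad) while the fingers still hold it (horizontal distance between violet and pad below 0.022 m and z of violet in the frame of carrier below 0.014 m and angle between violet's own z axis and vertical below 0.15 rad and contact force between the fingers and violet above 0.5 N), for 0.05 s.
At the end, for the whole second after the job is handed in: The violet bottle stands upright (within 0.08 rad) and at rest on the blue pad in the carrier's free cell (axis within 22 mm of the pad's centre, underside less than 14 mm above the carrier's underside), released (horizontal distance between violet and pad below 0.022 m and z of violet in the frame of carrier below 0.014 m and angle between violet's own z axis and vertical below 0.08 rad and linear speed of violet below 0.02 m/s and contact force between the fingers and violet below 0.1 N); the robot touches nothing.
It fails at once if the violet bottle is tipped more than 0.7 rad (angle between violet's own z axis and vertical above 0.7 rad).
It fails at once if another bottle, pot, the bowl, goblet or blower is moved more than 20 mm or tipped more than 0.5 rad (distance of any of green, orange, pot1, pot2, pot3, bowl, goblet, blower from where it was at the start of the episode above 0.02 m or angle between any of green, orange, pot1, pot2, pot3, bowl, goblet, blower's own z axis and vertical above 0.5 rad).
It also fails if it takes over 50 s, if anything falls off the work surface, if the arm or the gripper's body presses on something with over 40 N, if the wrist force passes 120 N, or if a joint passes its speed limit or range.

## Robot

A 6-joint arm with a two-finger parallel gripper is mounted at the origin on the work surface. World frame = base frame: x ahead of the robot, y to its left, z up, the work surface at z = 0. Lengths are in m, angles in rad, forces in N, time in s.
With the tool pointing down it reaches from about 0.35 to 0.875 m from the base axis. Payload 4.2 kg.
Tool frame: the origin (TCP) lies midway between the tips of the shut fingers; the grasp point (between the pads) lies 19 mm behind it; z points along the fingers, y is the line along which they close (so a half turn about z gives the same grasp; the last joint's range is limited). The gripper opens to 85 mm and grips with 20 to 120 N. Pads are 22 mm wide; open, the fingers measure 114 mm over their backs; the gripper's body (76 mm by 85 mm) begins 54 mm behind the grasp point. The pads swing forward as they close: fully open they stand 13 mm farther back than shut.
Start: joints at [-0.978, 0.385, 0.008, 0, -1.194, -0.259], TCP at [0.205, -0.59, 0.211] pointing down, gripper open.
Joint ranges: [-3.14, 3.14], [-1.21, 2.06], [-1.07, 1.41], [-3.16, 2.05], [-2.99, -0.16], [-3.1, 3.1]. Speed limits (rad/s): [2.79, 2.79, 3.14, 3.14, 3.14, 3.14].

## Interface

Orientations are given as a unit quaternion [x, y, z, w].
In Python, from rig import env gives the robot as it stands.
- The arm moves only by the tool apply_moves, never from a script. Its argument "increments" is a list that holds one entry, the list of rows, each a list of 5 numbers: the shift along the tool's x, y, z as a fraction of full scale, then the turn about the tool's z as a fraction of full scale, then the finger opening in mm, from 0 to 85.4. A call has 1 to 20 rows; each row shifts and turns the commanded pose from where the row before left it, along the tool's axes as they then stand; what a row does not reach is not made up. Full scale, the value 1, is 3 cm for a shift and 8 degrees for a turn. A row lasts 1/8 s, in which the tool goes at most 62.5 mm and 10.7 degrees, less where a joint would pass 70% of its speed; a pose out of reach is approached as far as the arm can. A call with a number of a shift or a turn outside -1 to 1 is refused whole. A call with a gripper value outside its range is refused whole. The fingers move at their own pace and stop on an object; the grip force is fixed at half the most. Time passes only in rows, so rows that do not move let the fingers close. It gives the time, the measured TCP pose, the force, the opening and the grip force at its end, in the units of the state.
- env.state(): the state, without advancing time (a new reading comes with each control period).
- env.capture(name): name is "scene" or "top" or "wrist"; returns the picture (400x640x3 uint8, red, green, blue); there is no depth.
- env.camera_model(name): a dict with "K" (3x3 intrinsics, pixels), "dist" ([k1, k2, p1, p2, k3] as OpenCV has them; the pictures are not rectified), "eye" and "rotation" of the camera in the world. Camera axes: x right, y down, z forward; pixel columns grow to the right and rows downward; lengths in m; the calibration is good to about 2 mm. A picture is of the moment at which its call begins: read the wrist's pose just before it. camera_model takes no time and is no camera call; for the wrist camera it gives the pose at the moment of the call.
- env.close_job(): hands the job in; it is judged then, once.
Trained networks look in the newest picture that a camera, given by its name, has taken for a name from the list of things; names that differ only in an ending like _2 or _b are one class to them, and where a whole thing is asked for, a point or a joint stands for the part that bears it (a point fixed in the world has none). Each returns a list of dicts, best first, with "confidence" (0 to 1); they miss things now and then, are a little off and sometimes report something else, mostly with a low value. They report only what shows in the picture. A call takes as long as a camera call.
- env.boxes_of(camera, query): "point" ([x, y, z] in m, in world coordinates, good to about 4 mm: the middle of the surface that is visible of it).
- env.masks_of(camera, query): "pixels" (400x640 bool, what is visible of it).
The state is a dict: "time_s": time; "qpos": joint angles; "qd": joint speeds; "effort": joint torques, N m; "tcp_pos": TCP position; "tcp_rot": TCP orientation; "force": force on the tool from outside, world axes, zero at the start; "ft_torque": the same for the moment, N m; "opening": finger opening in m; "grip_force": force on a finger pad.
Only numpy, scipy, OpenCV 4.12 (cv2) and the standard library are available. Lean on these libraries where they do the work, as an engineer would, in place of code of your own. Each camera call takes 0.05 s, during which the arm holds its last target. There are 200 camera calls.

## Working session

There is one attempt and no reset: what is moved stays moved. The work goes in short steps, Python scripts to look and compute and a tool call to move; the robot and the scene stay as the last step left them, time stands still between calls to the robot, and variables do not carry over. Pictures are saved under pics/ and viewed, at most 10 in all, crops included, and the job is handed in when it is done.

Besides the shell and the picture viewer there is one more tool, called after "Call:" as name([rows], argument=value, ...), one row to a line, values as JSON. apply_moves: Moves the arm, as the interface text tells. Its arguments: {"type":"object","properties":{"increments":{"type":"array"}},"required":["increments"]}

```bash
mkdir -p pics; ls; cat > t1.py <<'E'
from rig import env
import cv2,numpy as np
ims=[]
for c in ["scene","top"]:
    im=env.capture(c); ims.append(im); cv2.imwrite(f"pics/{c}1.png",im[:,:,::-1])
    m=env.camera_model(c); print(c,np.round(m["eye"],3),np.round(m["rotation"],2).tolist())
    for q in ["violet","violet_cap","rack","rack_plate","rack_board","carrier","pad","green","orange","pot1","pot2","pot3","bowl","goblet","blower"]:
        print(c,q,[(np.round(d["point"],3).tolist(),round(d["confidence"],2)) for d in env.boxes_of(c,q)[:2]])
print(env.state())
E
python3 t1.py
```

```text
pics
scene [1.041 0.208 0.984] [0.52, 0.81, -0.23, -0.16]
scene violet [([0.532, 0.285, 0.139], 0.75)]
scene violet_cap [([0.53, 0.284, 0.135], 0.49)]
scene rack [([0.572, 0.346, 0.248], 0.96)]
scene rack_plate [([0.574, 0.34, 0.247], 0.68), ([0.452, 0.28, 0.134], 0.43)]
scene rack_board [([0.576, 0.342, 0.248], 0.59)]
scene carrier [([0.568, -0.258, 0.036], 0.79)]
scene pad [([0.534, -0.308, 0.004], 0.61)]
scene green [([0.614, 0.286, 0.121], 0.57), ([0.451, 0.28, 0.133], 0.27)]
scene orange [([0.454, 0.28, 0.136], 0.48)]
scene pot1 [([0.534, -0.235, 0.055], 0.54), ([0.596, -0.218, 0.055], 0.54)]
scene pot2 [([0.534, -0.235, 0.055], 0.54), ([0.596, -0.218, 0.055], 0.54)]
scene pot3 [([0.534, -0.235, 0.055], 0.54), ([0.596, -0.218, 0.055], 0.54)]
scene bowl [([0.773, -0.05, 0.024], 0.95), ([0.53, -0.305, 0.005], 0.54)]
scene goblet [([0.761, -0.186, 0.16], 0.6)]
scene blower [([0.379, -0.021, 0.044], 0.96), ([0.763, -0.185, 0.156], 0.6)]
top [ 0.339 -0.023  1.216] [0.74, -0.67, 0.07, -0.08]
top violet [([0.522, 0.275, 0.127], 0.68)]
top violet_cap [([0.521, 0.273, 0.129], 0.75)]
top 
[... 819 characters left out ...]
0.124], 0.52)]
{'time_s': 1.6, 'qpos': array([-9.78381333e-01,  3.84691642e-01,  7.91479377e-03,  2.19080896e-05,
       -1.19400343e+00, -2.58634687e-01]), 'qd': array([-0.00016679, -0.00125607,  0.00135024,  0.00010866, -0.00084853,
        0.00079744]), 'effort': array([-2.18799569e-04, -3.92070293e+01,  1.88613385e+01,  4.19056535e+00,
       -3.95789293e-04, -4.48663656e-06]), 'tcp_pos': array([ 0.2047965 , -0.59048098,  0.21052618]), 'tcp_rot': array([-1.66120493e-01,  9.86105462e-01, -1.15136073e-05, -5.96476519e-06]), 'force': array([-0.8766724 ,  0.31667937, -0.70053103]), 'ft_torque': array([-0.00769694,  0.01551197,  0.03174657]), 'grip_force': 0.0, 'opening': 0.08564112832719825}
```

View pics/scene1.png

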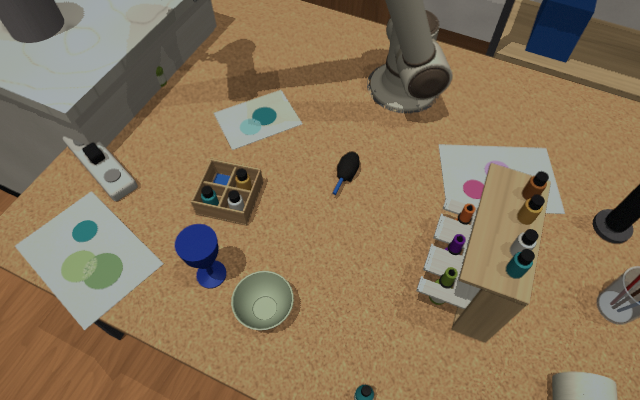

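View pics/top1.png

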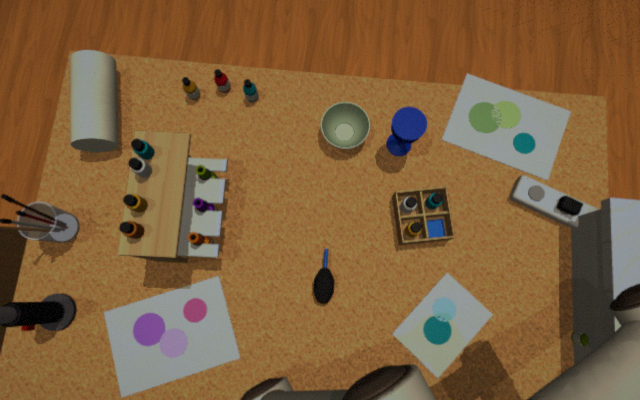

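```bash
cat > h.py <<'E'
from rig import env
import cv2,numpy as np
from scipy.spatial.transform import Rotation as R
def ray(m,uv):
    p=cv2.undistortPoints(np.array(uv,float).reshape(-1,1,2),m["K"],np.array(m["dist"]))[:,0]
    d=np.c_[p,np.ones(len(p))]; rot=np.array(m["rotation"]); Rm=R.from_quat(rot) if rot.size==4 else R.from_matrix(rot)
    return np.array(m["eye"]),Rm.apply(d/np.linalg.norm(d,axis=1)[:,None])
def onplane(m,uv,z):
    e,d=ray(m,uv); return e+d*((z-e[2])/d[:,2])[:,None]
def tri(rs):
    A=0;b=0
    for e,d in rs: P=np.eye(3)-np.outer(d,d);A=A+P;b=b+P@e
    x=np.linalg.solve(A,b); return x,[np.linalg.norm(np.cross(x-e,d)) for e,d in rs]
def proj(m,X):
    Rm=R.from_quat(m["rotation"]); rv=(Rm.inv()).as_rotvec(); t=-Rm.inv().apply(m["eye"])
    return cv2.projectPoints(np.array(X,float).reshape(-1,3),rv,t,np.array(m["K"]),np.array(m["dist"]))[0][:,0]
E
cat > t2.py <<'E'
from h import *
M={c:env.camera_model(c) for c in("top","scene")}
for c in M: env.capture(c)
for q in["violet","violet_cap","orange","green"]:
    rs=[]
    for c in M:
        r=env.masks_of(c,q)
        if not r: continue
        k=r[0]["pixels"]; ys,xs=np.nonzero(k); uv=(xs.mean(),ys.mean()); print(q,c,np.round(uv,1),k.sum(),round(r[0]["confidence"],2)); e,d=ray(M[c],[uv]); rs.append((e,d[0]))
    if len(rs)==2: print("  tri",tri(rs))
r=env.masks_of("top","pad")[0]["pixels"];cs=cv2.minAreaRect(np.argwhere(r)[:,::-1].astype(np.float32));print("pad",onplane(M["top"],cv2.boxPoints(cs),.008).round(3).tolist(),onplane(M["top"],[cs[0]],.008))
for q,z in(("carrier",.06),("rack_board",.247)):
    r=env.masks_of("top",q)[0]["pixels"];cs=cv2.minAreaRect(np.argwhere(r)[:,::-1].astype(np.float32));b=cv2.boxPoints(cs);print(q,b.tolist(),onplane(M["top"],b,z).round(3).tolist(),onplane(M["top"],[cs[0]],z))
t=cv2.imread("pics/top1.png")[110:270,100:260];cv2.imwrite("pics/rk.png",cv2.resize(t,None,fx=3.6,fy=3.6,interpolation=cv2.INTER_CUBIC))
E
python3 t2.py
```

```text
violet top [204.  205.5] 237 0.57
violet scene [456.6 244.2] 237 0.48
  tri (array([0.52058813, 0.2782402 , 0.11893512]), [np.float64(0.004536073072270858), np.float64(0.004536073072270801)])
violet_cap top [204.2 205.1] 285 0.65
violet_cap scene [456.6 244.5] 280 0.72
  tri (array([0.52146305, 0.27813473, 0.1194087 ]), [np.float64(0.004879950232035669), np.float64(0.004879950232035528)])
orange top [200.1 239.4] 232 0.54
orange scene [466.2 213.7] 255 0.62
  tri (array([0.43929819, 0.27609107, 0.11884799]), [np.float64(0.005211074195990285), np.float64(0.005211074195990322)])
green top [204.8 172.3] 196 0.52
green scene [445.5 282.1] 387 0.76
  tri (array([0.60509008, 0.28696051, 0.10782778]), [np.float64(0.0001997659759175525), np.float64(0.00019976597591749297)])Traceback (most recent call last):
  File "t2.py", line 11, in <module>
    r=env.masks_of("top","pad")[0]["pixels"];cs=cv2.minAreaRect(np.argwhere(r)[:,::-1].astype(np.float32));print("pad",onplane(M["top"],cv2.boxPoints(cs),.008).round(3).tolist(),onplane(M["top"],[cs[0]],.008))
      ~~~~~~~~~~~~~~~~~~~~~~~~~^^^
IndexError: list index out of range
```

```bash
python3 - <<'E'
s=open('t2.py').read().split('r=env.masks_of("top","pad")')
pre=s[0].split('for q in')[0]
rest='r=env.masks_of("top","pad")'+s[1]
open('t3.py','w').write(pre+'''
for q,z in(("pad",.008),("carrier",.06),("rack_board",.247)):
    l=env.masks_of("top",q)
    for d in l[:1]:
        cs=cv2.minAreaRect(np.argwhere(d["pixels"])[:,::-1].astype(np.float32));b=cv2.boxPoints(cs);print(q,d["confidence"],b.round(1).tolist(),onplane(M["top"],b,z).round(3).tolist(),onplane(M["top"],[cs[0]],z))
'''+rest[rest.index('t=cv2'):])
E
python3 t3.py
```

```text
pad 0.8 [[425.79998779296875, 220.6999969482422], [442.5, 218.39999389648438], [445.1000061035156, 236.39999389648438], [428.3999938964844, 238.8000030517578]] [[0.555, -0.278, 0.008], [0.565, -0.32, 0.008], [0.519, -0.329, 0.008], [0.508, -0.286, 0.008]] [[ 0.53655503 -0.30331188  0.008     ]]
carrier 0.74 [[390.8999938964844, 190.1999969482422], [448.29998779296875, 183.3000030517578], [455.1000061035156, 240.1999969482422], [397.79998779296875, 247.10000610351562]] [[0.615, -0.175, 0.06], [0.647, -0.318, 0.06], [0.504, -0.341, 0.06], [0.473, -0.201, 0.06]] [[ 0.55878565 -0.25897594  0.06      ]]
rack_board 0.87 [[117.69999694824219, 257.20001220703125], [130.60000610351562, 128.39999389648438], [229.8000030517578, 138.3000030517578], [216.89999389648438, 267.1000061035156]] [[0.377, 0.399, 0.247], [0.654, 0.422, 0.247], [0.653, 0.205, 0.247], [0.375, 0.194, 0.247]] [[0.51061702 0.30491986 0.247     ]]
```

View pics/rk.png

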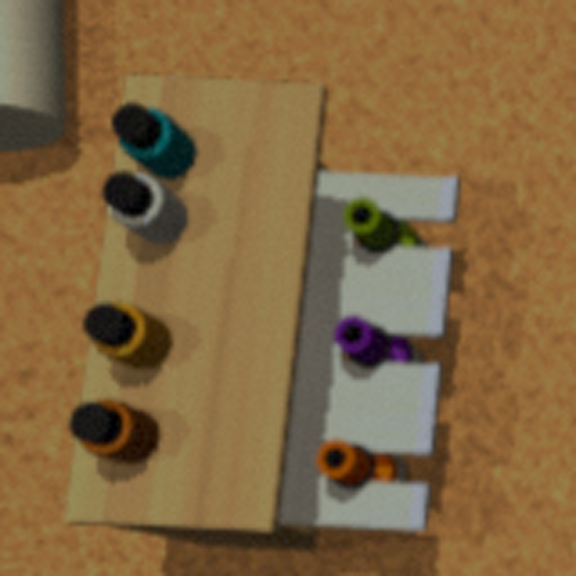

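Call:
apply_moves([
  [[0,0,-1,0,85],[0,0,-1,0,85],[0,0,-1,0,85]],
])

```text
time_s: 2.78
tcp_pos: [0.2048, -0.5904, 0.3015]
tcp_rot: [-0.166, 0.986, -0.0, -0.0]
force: [-0.5, -1.1, -0.9]
opening: 0.0851
grip_force: 0.0
```

```bash
python3 - <<'E'
from h import *
m=env.camera_model("top")
f=lambda p,z: onplane(m,[(100+p[0]/3.6,110+p[1]/3.6)],z)[0]
a=f((324,84),.247);b=f((273,528),.247);c=f((127,75),.247);d=f((67,520),.247)
e=f((458,177),.111);g=f((425,528),.111)
print(a,b,c,d,e,g)
for p,q in((a,b),(c,d),(e,g)): v=p-q; print(np.linalg.norm(v),np.arctan2(v[1],v[0])+np.pi/2)
for n,p in(("g",(360,216)),("v",(349,332)),("o",(333,456))): print(n,f(p,.159))
E
```

```text
[0.65536724 0.29244559 0.247     ] [0.38861168 0.28080909 0.247     ] [0.64947757 0.41093614 0.247     ] [0.38227715 0.39781932 0.247     ] [0.6426236 0.2361163 0.111    ] [0.4047501  0.22512877 0.111     ]
0.26700924923256797 1.61439104490523
0.26752218375145065 1.6198467515616672
0.2381271174781928 1.6169541366233693
g [0.59732651 0.28439988 0.159     ]
v [0.52077225 0.28008381 0.159     ]
o [0.44112295 0.27816654 0.159     ]
```

Call:
apply_moves([
  [[0,0,0,-1,85],[0,0,0,-1,85],[0,0,0,-1,85],[0,0,0,-1,85],[0,0,0,-1,85],[0,0,0,-1,85],[0,0,0,-1,85],[0,0,0,-1,85],[0,0,0,-1,85],[0,0,0,-0.2,85],[-0.9,0.8,0,0,85],[-0.9,0.8,0,0,85],[-0.9,0.8,0,0,85],[-0.9,0.8,0,0,85],[-0.9,0.8,0,0,85],[-0.9,0.8,0,0,85],[-0.9,0.8,0,0,85]],
])

```text
time_s: 4.9
tcp_pos: [0.0272, -0.4087, 0.3007]
tcp_rot: [0.723, -0.691, 0.0, 0.0]
force: [-0.2, 0.1, 0.5]
opening: 0.0853
grip_force: 0.0
```

```bash
python3 -c "
from h import *
s=env.state();print(s['qpos'].round(3),s['time_s'],R.from_quat(s['tcp_rot']).as_matrix().round(3).tolist(),s['tcp_pos'])"
```

```text
[-1.104 -0.056 -0.308  0.    -1.318  1.15 ] 4.9 [[0.046, -0.999, 0.0], [-0.999, -0.046, -0.001], [0.001, -0.0, -1.0]] [ 0.02719599 -0.40871613  0.30070287]
```

Call:
apply_moves([
  [[-1,0,0,0,85],[-1,0,0,0,85],[-1,0,0,0,85],[-1,0,0,0,85]],
])

```text
time_s: 5.4
tcp_pos: [0.022, -0.2889, 0.3006]
tcp_rot: [0.723, -0.691, 0.0, 0.0]
force: [-0.3, 0.5, 0.4]
opening: 0.0849
grip_force: 0.0
```

```bash
cat > s.py <<'E'
from h import *
s=env.state();print(s['qpos'].round(3),s['time_s'],R.from_quat(s['tcp_rot']).as_matrix().round(3).tolist(),s['tcp_pos'].round(4))
E
python3 s.py
```

```text
[-0.911 -0.311 -0.5    0.    -1.381  0.956] 5.4 [[0.045, -0.999, 0.0], [-0.999, -0.045, -0.0], [0.001, -0.0, -1.0]] [ 0.022  -0.2889  0.3006]
```

Call:
apply_moves([
  [[-0.4,-1,-0.8,0,85],[-0.4,-1,-0.8,0,85],[-0.4,-1,-0.8,0,85],[-0.4,-1,-0.8,0,85],[-0.4,-1,-0.8,0,85],[-0.4,-1,-0.8,0,85],[-0.4,-1,-0.8,0,85],[-0.4,-1,-0.8,0,85],[-0.4,-1,-0.8,0,85],[-0.4,-1,-0.8,0,85],[-0.4,-1,-0.8,0,85],[-0.4,-1,-0.8,0,85],[-1,0,-0.5,0,85],[-1,0,-0.5,0,85],[-1,0,-0.5,0,85],[-1,0,-0.5,0,85],[-1,0,-0.5,0,85],[-1,0,-0.5,0,85],[-1,0,-0.5,0,85],[-1,0,-0.5,0,85]],
])

```text
time_s: 7.9
tcp_pos: [0.3631, 0.1115, 0.7094]
tcp_rot: [0.723, -0.691, 0.0, -0.001]
force: [0.7, -0.3, 0.8]
opening: 0.0849
grip_force: 0.0
```

```bash
python3 s.py
```

```text
[ 0.732  0.093  0.901  0.    -2.377 -0.686] 7.9 [[0.046, -0.999, 0.001], [-0.999, -0.046, 0.001], [-0.001, -0.001, -1.0]] [0.3631 0.1115 0.7094]
```

Call:
apply_moves([
  [[-1,0.7,0,0,85],[-1,0.7,0,0,85],[-1,0.7,-0.3,0,85],[-1,0.7,-0.3,0,85],[-1,0.7,-0.3,0,85],[-1,0.7,-0.3,0,85],[-1,0.7,-0.3,0,85],[-1,0.7,0,0,85],[-1,0.7,0,0,85],[-1,0.7,0,0,85],[-1,0,0,0,85],[-1,0,0,0,85]],
])

```text
time_s: 9.4
tcp_pos: [0.1327, 0.4481, 0.7246]
tcp_rot: [0.723, -0.69, -0.002, -0.007]
force: [0.6, -0.7, -0.5]
opening: 0.0853
grip_force: 0.0
```

```bash
python3 s.py
```

```text
[ 1.637  0.39   1.407  0.013 -2.576 -1.579] 9.4 [[0.047, -0.999, 0.006], [-0.999, -0.047, 0.012], [-0.012, -0.007, -1.0]] [0.1327 0.4481 0.7246]
```

Call:
apply_moves([
  [[-1,0,0,0,85],[-1,0,0,0,85],[-1,0,0,0,85],[-1,0,0,0,85]],
])

```text
time_s: 9.9
tcp_pos: [0.1204, 0.5414, 0.6783]
tcp_rot: [0.723, -0.69, -0.006, -0.018]
force: [0.1, -0.3, -1.0]
opening: 0.0849
grip_force: 0.0
```

```bash
python3 s.py
```

```text
[ 1.655  0.49   1.407  0.029 -2.455 -1.585] 9.9 [[0.047, -0.999, 0.016], [-0.998, -0.047, 0.034], [-0.033, -0.017, -0.999]] [0.1204 0.5414 0.6783]
```

Call:
apply_moves([
  [[-1,0,-1,0,85],[-1,0,-1,0,85],[-1,0,-1,0,85],[-1,0,-1,0,85]],
])

```text
time_s: 10.4
tcp_pos: [0.097, 0.5729, 0.6798]
tcp_rot: [0.723, -0.689, -0.023, -0.053]
force: [0.0, -0.0, 1.0]
opening: 0.0848
grip_force: 0.0
```

```bash
python3 s.py
```

```text
[ 1.712  0.5    1.407  0.079 -2.374 -1.605] 10.4 [[0.05, -0.998, 0.04], [-0.993, -0.045, 0.108], [-0.106, -0.045, -0.993]] [0.097  0.5729 0.6798]
```

Call:
apply_moves([
  [[-1,1,-1,0,85],[-1,1,-1,0,85],[-1,1,-1,0,85],[-1,1,-1,0,85],[-1,1,-1,0,85],[-1,1,-1,0,85]],
])

```text
time_s: 11.15
tcp_pos: [-0.0944, 0.601, 0.6908]
tcp_rot: [0.72, -0.685, -0.059, -0.1]
force: [0.8, 1.0, 0.2]
opening: 0.0847
grip_force: 0.0
```

```bash
python3 s.py
```

```text
[ 2.07   0.515  1.407  0.202 -2.278 -1.875] 11.15 [[0.056, -0.997, 0.051], [-0.974, -0.043, 0.224], [-0.221, -0.063, -0.973]] [-0.0944  0.601   0.6908]
```

Call:
apply_moves([
  [[-1,0.6,-1,0,85],[-1,0.6,-1,0,85],[-1,0.6,-1,0,85],[-1,0.6,-1,0,85],[-1,0.6,-1,0,85],[-1,0.6,-1,0,85],[-1,0.6,-1,0,85],[-1,0.6,-1,0,85]],
])

```text
time_s: 12.15
tcp_pos: [-0.2114, 0.6014, 0.7229]
tcp_rot: [0.712, -0.672, -0.129, -0.159]
force: [-0.3, 0.6, 0.1]
opening: 0.0851
grip_force: 0.0
```

```bash
python3 s.py
```

```text
[ 2.299  0.516  1.407  0.35  -2.138 -2.003] 12.15 [[0.064, -0.997, 0.031], [-0.915, -0.046, 0.4], [-0.398, -0.054, -0.916]] [-0.2114  0.6014  0.7229]
```

Call:
apply_moves([
  [[-1,0.2,-0.8,0,85],[-1,0.2,-0.8,0,85],[-1,0.2,-0.8,0,85],[-1,0.2,-0.8,0,85],[-1,0.2,-0.8,0,85],[-1,0.2,-0.8,0,85],[-1,0.2,-0.8,0,85],[-1,0.2,-0.8,0,85],[-1,0.2,-0.8,0,85],[-1,0.2,-0.8,0,85]],
])

```text
time_s: 13.4
tcp_pos: [-0.2234, 0.5985, 0.7916]
tcp_rot: [0.695, -0.648, -0.216, -0.223]
force: [0.6, -0.2, -0.7]
opening: 0.0849
grip_force: 0.0
```

```bash
python3 s.py
```

```text
[ 2.373  0.462  1.398  0.471 -1.985 -1.994] 13.4 [[0.067, -0.998, -0.011], [-0.806, -0.06, 0.589], [-0.589, -0.03, -0.808]] [-0.2234  0.5985  0.7916]
```

Call:
apply_moves([
  [[-1,0.3,-0.6,0,85],[-1,0.3,-0.6,0,85],[-1,0.3,-0.6,0,85]],
])

```text
time_s: 13.78
tcp_pos: [-0.2857, 0.6239, 0.5255]
tcp_rot: [0.761, -0.58, 0.239, -0.166]
force: [-4.0, 6.3, -1.9]
opening: 0.0849
grip_force: 0.0
```

```bash
cat > g.py <<'E'
from h import *
import sys
s=env.state();Rm=R.from_quat(s['tcp_rot']).as_matrix();t=np.array(eval(sys.argv[1]));d=Rm.T@(t-s['tcp_pos'])
n=int(np.ceil(max(abs(d).max()/.03,np.linalg.norm(d)/.06)))
print(s['qpos'].round(3),s['tcp_pos'].round(4),Rm.round(3).tolist());print("units",(d/.03).round(2),"rows",n,(d/.03/n).round(3))
yr=np.array([-.999,-.046,0]);z=Rm[:,2];u=np.cross([0,0,1],z);u/=np.linalg.norm(u)
print("tilt",np.degrees(np.arccos(-z[2])),"head",np.degrees(np.arctan2(z[1],z[0])),"turn to level y (deg)",np.degrees(np.arctan2(np.cross(Rm[:,1],u)@z,Rm[:,1]@u)))
E
python3 g.py "[.52,.08,.35]"
```

```text
[ 2.371  0.906  1.403  0.607 -2.437 -1.707] [-0.2857  0.6239  0.5255] [[0.213, -0.804, 0.556], [-0.962, -0.272, -0.025], [0.171, -0.529, -0.831]]
units [ 22.16 -13.55  20.24] rows 23 [ 0.963 -0.589  0.88 ]
tilt 33.79941923317238 head -2.5459418091046397 turn to level y (deg) 107.9082205689333
```

Call:
apply_moves([
  [[0,0,0,0,85]],
])

```text
time_s: 13.9
tcp_pos: [-0.3258, 0.6633, 0.4034]
tcp_rot: [0.754, -0.55, 0.322, -0.154]
force: [-7.0, 5.8, -14.7]
opening: 0.0851
grip_force: 0.0
```

```bash
python3 g.py "[.52,.08,.35]"; python3 -c "
from rig import env;print(env.state()['qd'].round(3))"
```

```text
[ 2.372  1.08   1.388  0.598 -2.428 -1.712] [-0.3258  0.6633  0.4034] [[0.186, -0.731, 0.656], [-0.93, -0.347, -0.123], [0.317, -0.588, -0.745]]
units [ 22.76 -12.83  22.21] rows 23 [ 0.99  -0.558  0.966]
tilt 41.88109510345709 head -10.577687343262646 turn to level y (deg) 118.3514549301375
[ 0.004  0.785 -0.058 -0.044  0.066 -0.03 ]
```

Call:
apply_moves([
  [[0.3,-0.6,-0.7,0,85]],
])

```text
time_s: 14.02
tcp_pos: [-0.315, 0.6481, 0.4086]
tcp_rot: [0.745, -0.529, 0.382, -0.142]
force: [-4.4, 4.8, -13.5]
opening: 0.0848
grip_force: 0.0
```

```bash
python3 g.py "[.52,.08,.35]"; python3 -c "
from rig import env;print(env.state()['qd'].round(3))"
```

```text
[ 2.366  1.109  1.384  0.663 -2.507 -1.621] [-0.315   0.6481  0.4086] [[0.149, -0.679, 0.718], [-0.896, -0.401, -0.193], [0.419, -0.615, -0.668]]
units [ 20.3  -10.12  24.95] rows 25 [ 0.812 -0.405  0.998]
tilt 48.05487562318953 head -15.02409545933614 turn to level y (deg) 124.26609358187203
[-0.053 -0.357 -0.006  0.546 -0.649  0.727]
```

```bash
cat > d.py <<'E'
from h import *
import sys
s=env.state();Rm=R.from_quat(s['tcp_rot']).as_matrix();z=Rm[:,2]
print(s['time_s'],s['qpos'].round(3),s['tcp_pos'].round(4),"az",np.degrees(np.arctan2(*s['tcp_pos'][1::-1])).round(1))
g=np.array([-.046,.999,0])*np.sin(.66)-np.array([0,0,np.cos(.66)])
print("z",z.round(3),"tilt",np.degrees(np.arccos(-z[2])).round(1),"head",np.degrees(np.arctan2(z[1],z[0])).round(1),"err",np.degrees(np.arccos(z@g)).round(1),"wanted dz head",np.degrees(np.arctan2(*(g-z)[1::-1])).round(1))
for a in sys.argv[1:]:
    v=np.array(eval(a),float); 
    if v[2]!=v[2]: pass
    u=Rm.T@np.array([v[0]*np.cos(np.radians(v[1])),v[0]*np.sin(np.radians(v[1])),v[2]]); print(a,(u/abs(u).max()).round(2), "mm per row",(30/abs(u).max()*np.linalg.norm(u)).round(1))
E
python3 d.py "[0,0,1]" "[1,133,0]" "[1,133,1]" "[1,133,.5]"
```

```text
14.025 [ 2.366  1.109  1.384  0.663 -2.507 -1.621] [-0.315   0.6481  0.4086] az 115.9
z [ 0.718 -0.193 -0.668] tilt 48.1 head -15.0 err 67.1 wanted dz head 132.8
[0,0,1] [ 0.63 -0.92 -1.  ] mm per row 44.9
[1,133,0] [-1.    0.23 -0.83] mm per row 39.6
[1,133,1] [-0.26 -0.34 -1.  ] mm per row 32.7
[1,133,.5] [-0.57 -0.14 -1.  ] mm per row 34.8
```

Call:
apply_moves([
  [[0.6,-0.9,-1,0,85],[0.6,-0.9,-1,0,85],[0.6,-0.9,-1,0,85],[0.6,-0.9,-1,0,85]],
])

```text
time_s: 14.52
tcp_pos: [-0.3026, 0.5409, 0.5269]
tcp_rot: [0.66, -0.486, 0.57, -0.059]
force: [0.9, 0.6, 0.5]
opening: 0.0851
grip_force: 0.0
```

```bash
python3 d.py "[0,0,1]" "[1,133,0]" "[1,133,1]" "[1,133,.5]"
```

```text
14.525 [ 2.318  1.157  1.408  1.189 -2.846 -1.033] [-0.3026  0.5409  0.5269] az 119.2
z [ 0.81  -0.476 -0.342] tilt 70.0 head -30.5 err 92.5 wanted dz head 127.6
[0,0,1] [ 1.   -0.91 -0.49] mm per row 43.2
[1,133,0] [-0.48  0.01 -1.  ] mm per row 33.3
[1,133,1] [ 0.21 -0.5  -1.  ] mm per row 34.1
[1,133,.5] [-0.08 -0.29 -1.  ] mm per row 31.3
```

Call:
apply_moves([
  [[-0.4,-0.1,-1,0,85],[-0.4,-0.1,-1,0,85],[-0.4,-0.1,-1,0,85]],
])

```text
time_s: 14.9
tcp_pos: [-0.3594, 0.5492, 0.4544]
tcp_rot: [0.598, -0.446, 0.665, -0.034]
force: [0.4, -0.4, -0.6]
opening: 0.085
grip_force: 0.0
```

```bash
python3 d.py "[0,0,1]" "[1,133,0]" "[1,133,-1]" "[1,133,.5]"
```

```text
14.9 [ 2.303  1.324  1.405  1.432 -2.892 -0.807] [-0.3594  0.5492  0.4544] az 123.2
z [ 0.826 -0.553 -0.112] tilt 83.5 head -33.8 err 105.8 wanted dz head 126.2
[0,0,1] [ 1.   -0.83 -0.15] mm per row 39.2
[1,133,0] [-0.24 -0.11 -1.  ] mm per row 31.0
[1,133,-1] [-1.    0.53 -0.86] mm per row 42.6
[1,133,.5] [ 0.15 -0.41 -1.  ] mm per row 32.8
```

```bash
cat > fk.py <<'E'
import numpy as np
from scipy.optimize import least_squares
from scipy.spatial.transform import Rotation as R
D=[([-.97838,.38469,.00791,2e-5,-1.194,-.25863],[.2048,-.59048,.21053],R.from_quat([-.16612,.986105,-1e-5,-6e-6]).as_matrix()),
([-1.104,-.056,-.308,0,-1.318,1.15],[.0272,-.4087,.3007],[[.046,-.999,0],[-.999,-.046,-.001],[.001,0,-1]]),
([-.911,-.311,-.5,0,-1.381,.956],[.022,-.2889,.3006],[[.045,-.999,0],[-.999,-.045,0],[.001,0,-1]]),
([.732,.093,.901,0,-2.377,-.686],[.3631,.1115,.7094],[[.046,-.999,.001],[-.999,-.046,.001],[-.001,-.001,-1]]),
([1.637,.39,1.407,.013,-2.576,-1.579],[.1327,.4481,.7246],[[.047,-.999,.006],[-.999,-.047,.012],[-.012,-.007,-1]]),
([1.655,.49,1.407,.029,-2.455,-1.585],[.1204,.5414,.6783],[[.047,-.999,.016],[-.998,-.047,.034],[-.033,-.017,-.999]]),
([1.712,.5,1.407,.079,-2.374,-1.605],[.097,.5729,.6798],[[.05,-.998,.04],[-.993,-.045,.108],[-.106,-.045,-.993]]),
([2.07,.515,1.407,.202,-2.278,-1.875],[-.0944,.601,.6908],[[.056,-.997,.051],[-.974,-.043,.224],[-.221,-.063,-.973]]),
([2.299,.516,1.407,.35,-2.138,-2.003],[-.2114,.6014,.7229],[[.064,-.997,.031],[-.915,-.046,.4],[-.398,-.054,-.916]]),
([2.373,.462,1.398,.471,-1.985,-1.994],[-.2234,.5985,.7916],[[.067,-.998,-.011],[-.806,-.06,.589],[-.589,-.03,-.808]]),
([2.371,.906,1.403,.607,-2.437,-1.707],[-.2857,.6239,.5255],[[.213,-.804,.556],[-.962,-.272,-.025],[.171,-.529,-.831]]),
([2.366,1.109,1.384,.663,-2.507,-1.621],[-.315,.6481,.4086],[[.149,-.679,.718],[-.896,-.401,-.193],[.419,-.615,-.668]]),
([2.303,1.324,1.405,1.432,-2.892,-.807],[-.3594,.5492,.4544],R.from_quat([.598,-.446,.665,-.034]).as_matrix())]
E3=np.eye(3)
def rot(ax,a): return R.from_rotvec(np.array(ax)*a).as_matrix()
def fk(q,p,s4=1):
    t=p.reshape(7,3)
    seq=[(rot(E3[2],q[0]),t[0]),(rot(E3[1],q[1]),t[1]),(rot(E3[1],-q[2]),t[2]),(rot(E3[0],s4*q[3]),t[3]),(rot(E3[1],-q[4]),t[4]),(rot(E3[0],-q[5]),t[5])]
    Rm=np.eye(3);x=np.zeros(3)
    for r,tt in seq: x=x+Rm@tt; Rm=Rm@r
    return x+Rm@t[6],Rm
if __name__=="__main__":
  # tool fixed rotation T: Rm@T = tool R
  for s4 in(1,-1):
    p0=np.zeros(21)
    A=[fk(q,p0,s4)[1].T@np.array(M) for q,x,M in D]
    T=R.from_matrix(np.array(A)).mean().as_matrix(); print(s4,T.round(2).tolist(),"rot err deg",[round(np.degrees(R.from_matrix(a.T@T).magnitude()),2) for a in A])
    f=lambda p:np.r_[np.concatenate([fk(q,p,s4)[0]-x for q,x,M in D]),1e-4*p]
    r=least_squares(f,p0+.1);n=3*len(D)
    print("pos rms mm",1e3*np.sqrt((r.fun[:n]**2).mean()),"\n",r.x.reshape(7,3).round(4).tolist())
    np.savez(f"fk{s4}.npz",p=r.x,T=T)
E
python3 fk.py
```

```text
1 [[0.1, 0.26, 0.96], [-0.95, 0.3, 0.02], [-0.29, -0.92, 0.28]] rot err deg [np.float64(23.74), np.float64(23.76), np.float64(23.76), np.float64(23.76), np.float64(22.29), np.float64(20.45), np.float64(14.83), np.float64(3.08), np.float64(18.77), np.float64(33.9), np.float64(45.88), np.float64(52.69), np.float64(145.2)]
pos rms mm 27.29678134216643 
 [[-0.0945, 0.094, 0.1141], [-0.0127, -0.1167, 0.1141], [-0.0186, -0.1049, 0.3052], [0.2404, -0.0901, 0.0522], [0.2015, 0.051, 0.0859], [0.1562, 0.0477, 0.0758], [0.1004, 0.0525, 0.0803]]
-1 [[-0.0, -0.0, 1.0], [-1.0, 0.0, -0.0], [-0.0, -1.0, -0.0]] rot err deg [np.float64(0.0), np.float64(0.02), np.float64(0.03), np.float64(0.02), np.float64(0.0), np.float64(0.02), np.float64(0.04), np.float64(0.06), np.float64(0.06), np.float64(0.06), np.float64(0.02), np.float64(0.05), np.float64(0.05)]
pos rms mm 0.14877297428794614 
 [[-0.0, 0.0002, 0.0801], [-0.0003, 0.0002, 0.0801], [0.0, 0.0, 0.5649], [0.2111, 0.0, -0.0002], [0.2109, -0.0801, 0.0004], [0.1593, -0.0799, 0.0003], [0.1591, -0.0001, 0.0]]
```

```bash
cat > sim.py <<'E'
from fk import *
import fk as F
Z=np.load("fk-1.npz");P,T=Z["p"],Z["T"]
LO=np.array([-3.14,-1.21,-1.07,-3.16,-2.99,-3.1]);HI=np.array([3.14,2.06,1.41,2.05,-.16,3.1]);MG=.003
SP=np.array([2.79,2.79,3.14,3.14,3.14,3.14])*.7/8
def pose(q):
    x,Rm=fk(q,P,-1); return x,Rm@T
def err(q,x,Rm,w=1):
    a,b=pose(q); return np.r_[x-a,w*R.from_matrix(Rm@b.T).as_rotvec()]
def jac(q):
    a,b=pose(q);J=np.zeros((6,6))
    for i in range(6):
        d=q.copy();d[i]+=1e-6;a2,b2=pose(d);J[:3,i]=(a2-a)/1e-6;J[3:,i]=R.from_matrix(b2@b.T).as_rotvec()/1e-6
    return J
def ikB(q,x,Rm,w):
    return least_squares(lambda p:err(p,x,Rm,w),np.clip(q,LO+MG+1e-6,HI-MG-1e-6),bounds=(LO+MG,HI-MG),xtol=1e-6,ftol=1e-6).x
def ikA(q,x,Rm,w,lam=.05,n=20):
    p=q.copy()
    for _ in range(n):
        e=err(p,x,Rm);W=np.diag([1,1,1,w,w,w]);J=W@jac(p);p=np.clip(p+J.T@np.linalg.solve(J@J.T+lam**2*np.eye(6),W@e),LO+MG,HI-MG)
    return p
def row(q,r,ik):
    x,Rm=pose(q);d=np.array(r[:3])*.03;x2=x+Rm@d;R2=Rm@rot(E3[2],r[3]*np.radians(8))
    p=ik(q,x2,R2); s=max(1,(abs(p-q)/SP).max()); return q+(p-q)/s
def rms(p,q): return np.linalg.norm(p-q)
def info(q):
    x,Rm=pose(q);z=Rm[:,2];return np.r_[q.round(2)],x.round(3),z.round(2)
E
cat > test.py <<'E'
from sim import *
tr=[(4,5,[(-1,0,0,0)]*4),(5,6,[(-1,0,-1,0)]*4),(6,7,[(-1,1,-1,0)]*6),(7,8,[(-1,.6,-1,0)]*8),(8,9,[(-1,.2,-.8,0)]*10)]
H={f"B{w}":(lambda q,x,Rm,w=w:ikB(q,x,Rm,w)) for w in(.1,.3,1)}
H.update({f"A{w}l{l}n{n}":(lambda q,x,Rm,w=w,l=l,n=n:ikA(q,x,Rm,w,l,n)) for w in(.3,1) for l in(.03,.1,) for n in(3,15)})
for k,ik in H.items():
    o=[]
    for a,b,rs in tr:
        q=np.array(D[a][0],float)
        for r in rs:q=row(q,r,ik)
        o.append((round(rms(q,np.array(D[b][0])),3),round(rms(np.array(D[a][0]),np.array(D[b][0])),2)))
    print(k,o)
E
time python3 test.py
```

```text
B0.1 [(np.float64(0.245), np.float64(0.16)), (np.float64(0.487), np.float64(0.11)), (np.float64(0.664), np.float64(0.48)), (np.float64(0.822), np.float64(0.33)), (np.float64(0.821), np.float64(0.22))]
B0.3 [(np.float64(0.072), np.float64(0.16)), (np.float64(0.184), np.float64(0.11)), (np.float64(0.281), np.float64(0.48)), (np.float64(0.386), np.float64(0.33)), (np.float64(0.415), np.float64(0.22))]
B1 [(np.float64(0.016), np.float64(0.16)), (np.float64(0.048), np.float64(0.11)), (np.float64(0.073), np.float64(0.48)), (np.float64(0.107), np.float64(0.33)), (np.float64(0.122), np.float64(0.22))]
A0.3l0.03n3 [(np.float64(0.508), np.float64(0.16)), (np.float64(1.061), np.float64(0.11)), (np.float64(1.437), np.float64(0.48)), (np.float64(0.662), np.float64(0.33)), (np.float64(0.4), np.float64(0.22))]
A0.3l0.03n15 [(np.float64(0.538), np.float64(0.16)), (np.float64(0.899), np.float64(0.11)), (np.float64(1.183), np.float64(0.48)), (np.float64(0.634), np.float64(0.33)), (np.float64(0.398), np.float64(0.22))]
A0.3l0.1n3 [(np.float64(0.082), np.float64(0.16)), (np.float64(0.193), np.float64(0.
[... 490 characters left out ...]
3)), (np.float64(0.592), np.float64(0.22))]
A1l0.03n15 [(np.float64(0.559), np.float64(0.16)), (np.float64(1.228), np.float64(0.11)), (np.float64(1.555), np.float64(0.48)), (np.float64(1.236), np.float64(0.33)), (np.float64(0.593), np.float64(0.22))]
A1l0.1n3 [(np.float64(0.137), np.float64(0.16)), (np.float64(0.387), np.float64(0.11)), (np.float64(0.511), np.float64(0.48)), (np.float64(0.47), np.float64(0.33)), (np.float64(0.255), np.float64(0.22))]
A1l0.1n15 [(np.float64(0.14), np.float64(0.16)), (np.float64(0.401), np.float64(0.11)), (np.float64(0.528), np.float64(0.48)), (np.float64(0.482), np.float64(0.33)), (np.float64(0.258), np.float64(0.22))]
real	0m3.834s
user	0m4.299s
sys	0m0.074s
```

```bash
cat > test2.py <<'E'
from sim import *
tr=[(4,5,[(-1,0,0,0)]*4),(5,6,[(-1,0,-1,0)]*4),(6,7,[(-1,1,-1,0)]*6),(7,8,[(-1,.6,-1,0)]*8),(8,9,[(-1,.2,-.8,0)]*10)]
for w in(1,1.2,1.4,1.6,2,3):
    o=[]
    for a,b,rs in tr:
        q=np.array(D[a][0],float)
        for r in rs:q=row(q,r,lambda q,x,Rm:ikB(q,x,Rm,w))
        o.append((q-np.array(D[b][0])).round(3).tolist())
    print(w,[round(float(np.linalg.norm(v)),3) for v in o]); 
    if w in(1.2,1.6,2): print(o)
# goal IK
yaw=1.617;xr=np.array([np.cos(yaw),np.sin(yaw),0]);yr=np.array([-np.sin(yaw),np.cos(yaw),0])
rng=np.random.default_rng(0)
for t in(36,42):
    t=np.radians(t);z=np.sin(t)*xr-np.cos(t)*E3[2]
    for sgn in(1,-1):
        y=sgn*yr;x=np.cross(y,z);Rg=np.c_[x,y,z];g=np.array([.521,.28,.139])+.020*z
        S=set()
        for _ in range(40):
            q=ikB(rng.uniform(LO,HI),g,Rg,1)
            if np.linalg.norm(err(q,g,Rg))<1e-3:S.add(tuple(q.round(2)))
        print(np.degrees(t),sgn,S)
E
python3 test2.py
```

```text
1 [0.016, 0.048, 0.073, 0.107, 0.123]
1.2 [0.019, 0.058, 0.089, 0.131, 0.15]
[[-0.003, 0.001, -0.0, -0.012, -0.013, -0.007], [-0.012, 0.011, -0.0, -0.035, -0.041, -0.015], [-0.019, 0.01, -0.0, -0.056, -0.062, -0.02], [-0.033, 0.02, -0.0, -0.077, -0.096, -0.021], [-0.039, 0.032, 0.009, -0.077, -0.117, -0.011]]
1.4 [0.022, 0.064, 0.099, 0.144, 0.166]
1.6 [0.023, 0.067, 0.105, 0.154, 0.176]
[[-0.004, 0.002, -0.0, -0.015, -0.015, -0.008], [-0.014, 0.013, -0.0, -0.041, -0.047, -0.017], [-0.023, 0.013, -0.0, -0.067, -0.072, -0.024], [-0.039, 0.025, -0.0, -0.092, -0.112, -0.025], [-0.047, 0.038, 0.009, -0.092, -0.137, -0.013]]
2 [0.024, 0.072, 0.112, 0.166, 0.189]
[[-0.004, 0.002, -0.0, -0.016, -0.016, -0.008], [-0.014, 0.014, -0.0, -0.044, -0.051, -0.018], [-0.025, 0.014, -0.0, -0.072, -0.077, -0.026], [-0.042, 0.028, -0.0, -0.099, -0.12, -0.027], [-0.051, 0.041, 0.009, -0.1, -0.146, -0.015]]
3 [0.027, 0.077, 0.12, 0.176, 0.203]
36.0 1 {(np.float64(0.42), np.float64(0.39), np.float64(-0.13), np.float64(-0.74), np.float64(-0.95), np.float64(0.05))}
36.0 -1 {(np.float64(0.42), np.float64(0.39), np.float64(-0.13), np.float64(-0.74), np.float64(-0.95), np.float64(-3.1))}
42.0 1 {(np.float64(0.34), np.float64(0.41), np.float64(-0.12), np.float64(-0.87), np.float64(-0.99), np.float64(0.18))}
42.0 -1 {(np.float64(0.34), np.float64(0.41), np.float64(-0.12), np.float64(-0.87), np.float64(-0.99), np.float64(-2.96))}
```

```bash
cat > test3.py <<'E'
from sim import *
tr=[(4,5,[(-1,0,0,0)]*4),(5,6,[(-1,0,-1,0)]*4),(6,7,[(-1,1,-1,0)]*6),(7,8,[(-1,.6,-1,0)]*8),(8,9,[(-1,.2,-.8,0)]*10)]
for w in(.5,.6,.7,.8):
    o=[]
    for a,b,rs in tr:
        q=np.array(D[a][0],float)
        for r in rs:q=row(q,r,lambda q,x,Rm:ikB(q,x,Rm,w))
        o.append((q-np.array(D[b][0])).round(3).tolist())
    print(w,[round(float(np.linalg.norm(v)),3) for v in o])
    q=np.array(D[9][0],float)
    for r in [(-1,.3,-.6,0)]*3: q=row(q,r,lambda q,x,Rm:ikB(q,x,Rm,w));print("  jump?",info(q))
    q=np.array(D[11][0],float)
    for r in [(.6,-.9,-1,0)]*4: q=row(q,r,lambda q,x,Rm:ikB(q,x,Rm,w))
    print("  up4",info(q), "meas 2.318  1.157  1.408  1.189 -2.846 -1.033 z .81 -.476 -.342")
    q=np.array([2.318,1.157,1.408,1.189,-2.846,-1.033])
    for r in [(-.4,-.1,-1,0)]*3: q=row(q,r,lambda q,x,Rm:ikB(q,x,Rm,w))
    print("  out3",info(q), "meas 2.303  1.324  1.405  1.432 -2.892 -0.807 z .826 -.553 -.112")
E
python3 test3.py
```

```text
0.5 [0.015, 0.038, 0.066, 0.092, 0.108]
  jump? (array([ 2.38,  0.46,  1.4 ,  0.49, -1.96, -2.  ]), array([-0.229,  0.6  ,  0.8  ]), array([-0.02,  0.61, -0.79]))
  jump? (array([ 2.4 ,  0.46,  1.39,  0.5 , -1.93, -2.  ]), array([-0.234,  0.601,  0.808]), array([-0.02,  0.64, -0.77]))
  jump? (array([ 2.41,  0.45,  1.39,  0.52, -1.91, -2.  ]), array([-0.238,  0.601,  0.818]), array([-0.03,  0.66, -0.75]))
  up4 (array([ 2.38,  0.95,  1.34,  0.81, -2.55, -1.46]), array([-0.274,  0.594,  0.542]), array([ 0.73, -0.14, -0.67])) meas 2.318  1.157  1.408  1.189 -2.846 -1.033 z .81 -.476 -.342
  out3 (array([ 2.36,  1.14,  1.32,  1.05, -2.82, -1.2 ]), array([-0.317,  0.555,  0.502]), array([ 0.84, -0.45, -0.32])) meas 2.303  1.324  1.405  1.432 -2.892 -0.807 z .826 -.553 -.112
0.6 [0.004, 0.005, 0.015, 0.02, 0.023]
  jump? (array([ 2.38,  0.46,  1.4 ,  0.48, -1.97, -2.  ]), array([-0.228,  0.599,  0.798]), array([-0.02,  0.61, -0.79]))
  jump? (array([ 2.39,  0.46,  1.4 ,  0.5 , -1.95, -2.  ]), array([-0.233,  0.599,  0.804]), array([-0.02,  0.63, -0.78]))
  jump? (array([ 2.41,  0.45,  1.3
[... 1321 characters left out ...]
48, -1.98, -2.  ]), array([-0.228,  0.598,  0.796]), array([-0.01,  0.6 , -0.8 ]))
  jump? (array([ 2.39,  0.46,  1.4 ,  0.49, -1.96, -2.  ]), array([-0.232,  0.597,  0.8  ]), array([-0.02,  0.61, -0.79]))
  jump? (array([ 2.4 ,  0.46,  1.4 ,  0.5 , -1.95, -2.  ]), array([-0.235,  0.596,  0.804]), array([-0.02,  0.62, -0.78]))
  up4 (array([ 2.37,  0.96,  1.34,  0.79, -2.57, -1.47]), array([-0.271,  0.591,  0.538]), array([ 0.72, -0.17, -0.67])) meas 2.318  1.157  1.408  1.189 -2.846 -1.033 z .81 -.476 -.342
  out3 (array([ 2.35,  1.14,  1.33,  1.01, -2.84, -1.23]), array([-0.315,  0.553,  0.501]), array([ 0.82, -0.46, -0.33])) meas 2.303  1.324  1.405  1.432 -2.892 -0.807 z .826 -.553 -.112
```

```bash
cat > test4.py <<'E'
from sim import *
w=.61;rng=np.random.default_rng(1)
def ms(q,r,n=60):
    x,Rm=pose(q);x2=x+Rm@(np.array(r[:3])*.03);R2=Rm
    L=ikB(q,x2,R2,w);c=lambda p:np.linalg.norm(err(p,x2,R2,w))
    S={}
    for _ in range(n):
        p=ikB(rng.uniform(LO,HI),x2,R2,w);S[tuple(p.round(1))]=round(c(p),4)
    return L.round(2),round(c(L),4),sorted(S.items(),key=lambda t:t[1])[:4]
for n,q,r in(("D8",D[8][0],(-1,.2,-.8)),("D9",D[9][0],(-1,.3,-.6)),("D11",D[11][0],(.6,-.9,-1)),("out",[2.318,1.157,1.408,1.189,-2.846,-1.033],(-.4,-.1,-1)),("now",D[12][0],(0,0,0))):
    a=ms(np.array(q,float),r);print(n,np.array(q),"\n local",a[0],a[1]);[print("   ",[float(v) for v in k],c) for k,c in a[2]]
E
python3 test4.py; python3 d.py
```

```text
D8 [ 2.299  0.516  1.407  0.35  -2.138 -2.003] 
 local [ 2.3   0.51  1.41  0.36 -2.12 -2.  ] 0.0357
    [2.3, 0.5, 1.4, 0.4, -2.1, -2.0] 0.0357
    [-0.8, -0.7, 1.4, -2.7, -2.3, -1.9] 0.0456
    [-1.5, -0.9, 0.2, 1.3, -3.0, 2.8] 0.207
    [-1.4, -0.9, 0.3, 1.7, -3.0, -3.1] 0.2142
D9 [ 2.373  0.462  1.398  0.471 -1.985 -1.994] 
 local [ 2.38  0.46  1.4   0.48 -1.97 -2.  ] 0.0325
    [2.4, 0.5, 1.4, 0.5, -2.0, -2.0] 0.0325
    [-0.8, -0.6, 1.4, -2.6, -2.1, -1.9] 0.0452
    [-1.5, -0.9, 0.1, 1.4, -3.0, 2.9] 0.2446
    [-1.4, -0.9, 0.1, 1.6, -3.0, -3.1] 0.2493
D11 [ 2.366  1.109  1.384  0.663 -2.507 -1.621] 
 local [ 2.37  1.06  1.36  0.69 -2.52 -1.59] 0.0203
    [2.4, 1.1, 1.4, 0.7, -2.5, -1.6] 0.0203
    [-0.8, -1.2, 1.4, -2.2, -2.6, -1.3] 0.0563
    [2.5, 0.8, 1.4, -0.8, -3.0, 3.1] 0.3609
    [-0.8, -1.0, 1.4, 2.0, -3.0, -3.1] 0.3869
out [ 2.318  1.157  1.408  1.189 -2.846 -1.033] 
 local [ 2.34  1.12  1.32  1.04 -2.84 -1.19] 0.0285
    [2.3, 1.1, 1.3, 1.0, -2.8, -1.2] 0.0285
    [-0.9, -1.2, 1.4, -1.3, -2.7, -0.3] 0.1183
    [2.5, 0.8, 1.0, -0.8, -3.0, 3.1] 0.2565
    [2.2, 1.0, 1.4, -3.2, -3.0, 0.9] 0.3494
now [ 2.303  1.324  1.405  1.432 -2.892 -0.807] 
 local [ 2.3   1.32  1.4   1.43 -2.89 -0.81] 0.0
    [2.4, 1.2, 1.2, 1.0, -2.9, -1.3] 0.0
    [-1.0, -1.2, 1.4, -0.8, -2.7, 0.2] 0.2067
    [2.5, 0.9, 0.9, -0.9, -3.0, 3.1] 0.2199
    [2.2, 1.2, 1.4, -3.2, -3.0, 0.9] 0.2899
14.9 [ 2.303  1.324  1.405  1.432 -2.892 -0.807] [-0.3594  0.5492  0.4544] az 123.2
z [ 0.826 -0.553 -0.112] tilt 83.5 head -33.8 err 105.8 wanted dz head 126.2
```

```bash
cat > plan1.py <<'E'
from sim import *
w=.61;ik=lambda q,x,Rm:ikB(q,x,Rm,w)
yaw=1.617;g=np.array([np.cos(yaw),np.sin(yaw),0])*np.sin(.65)-E3[2]*np.cos(.65)
q0=np.array(D[12][0],float)
import itertools
dirs=[np.array(d) for d in itertools.product((-1,0,1),repeat=3) if any(d)]
beam=[(0,q0,[])]
def ok(q):
    x,Rm=pose(q);wr=x-.318*Rm[:,2]
    return x[2]>.35 and np.hypot(*x[:2])>.25 and q[2]<1.395
best=None
for depth in range(10):
    nb=[]
    for _,q,h in beam:
        for d in dirs:
            p=q;good=True
            for k in range(3):
                Rm=pose(p)[1];u=Rm.T@d;u=u/abs(u).max();p=row(p,np.r_[u,0],ik)
                if not ok(p) and not(depth<1): good=False;break
            if good: nb.append((np.arccos(pose(p)[1][:,2]@g),p,h+[d.tolist()]))
    nb.sort(key=lambda t:t[0]-.0*t[1][2]); sel=[];
    for t in nb:
        if all(np.linalg.norm(pose(t[1])[0]-pose(s[1])[0])>.05 for s in sel): sel.append(t)
        if len(sel)>=8:break
    beam=sel;b=beam[0];print(depth,round(np.degrees(b[0]),1),[round(np.degrees(t[0])) for t in beam],*info(b[1]),b[2][-1],flush=True)
print(b[2])
E
time timeout 500 python3 plan1.py
```

```text
0 105.1 [105, 105, 105, 105, 105, 105, 105, 105] [ 2.39  1.28  1.41  1.56 -2.99 -0.69] [-0.422  0.467  0.493] [ 0.82 -0.56 -0.13] [0, -1, 0]
1 104.8 [105, 105, 105, 105, 105, 105, 105, 105] [ 2.38  1.25  1.32  1.21 -2.97 -1.03] [-0.386  0.515  0.477] [ 0.82 -0.56 -0.13] [-1, 0, -1]
2 103.6 [104, 104, 104, 104, 104, 104, 105, 105] [ 2.47  0.99  0.92  0.4  -2.9  -1.86] [-0.348  0.501  0.455] [ 0.83 -0.54 -0.14] [1, -1, -1]
3 101.8 [102, 102, 102, 102, 103, 103, 103, 103] [ 2.59  0.88  0.88  0.21 -2.99 -2.06] [-0.373  0.427  0.506] [ 0.86 -0.49 -0.15] [-1, -1, 0]
4 99.0 [99, 99, 99, 99, 100, 100, 100, 100] [ 2.61  1.03  1.06  0.52 -2.99 -1.75] [-0.426  0.439  0.492] [ 0.89 -0.43 -0.16] [-1, 0, 1]
5 95.7 [96, 96, 96, 96, 96, 97, 97, 97] [ 2.72  0.9   0.94  0.33 -2.99 -1.96] [-0.434  0.378  0.518] [ 0.92 -0.36 -0.18] [-1, 0, 1]
6 92.6 [93, 93, 93, 93, 93, 94, 94, 94] [ 2.84  0.87  0.91  0.04 -2.99 -2.27] [-0.47   0.314  0.485] [ 0.94 -0.28 -0.19] [-1, -1, 0]
7 89.4 [89, 90, 90, 90, 90, 90, 91, 91] [ 2.91  0.84  0.9   0.1  -2.99 -2.22] [-0.48   0.28   0.508] [ 0.96 -0.21 -0.2 ] [-1, -1, 1]
8 85.9 [86, 86, 86, 87, 87, 87, 87, 87] [ 2.97  0.85  0.92  0.3  -2.99 -2.04] [-0.497  0.255  0.538] [ 0.97 -0.12 -0.22] [-1, -1, 1]
9 82.1 [82, 83, 83, 83, 84, 84, 84, 84] [ 3.08  0.92  1.    0.24 -2.99 -2.12] [-0.545  0.202  0.502] [ 0.97 -0.02 -0.22] [-1, -1, 0]
[[0, -1, 0], [1, 1, 1], [1, -1, -1], [-1, -1, 0], [-1, -1, 0], [-1, 0, 1], [-1, -1, 0], [-1, -1, 1], [-1, -1, 1], [-1, -1, 0]]
real	0m45.705s
user	0m46.050s
sys	0m0.080s
```

```bash
nproc; cat > plan2.py <<'E'
from sim import *
import itertools,sys,pickle
from multiprocessing import Pool
w=.61;ik=lambda q,x,Rm:ikB(q,x,Rm,w)
yaw=1.617;g=np.array([np.cos(yaw),np.sin(yaw),0])*np.sin(.65)-E3[2]*np.cos(.65)
dirs=[np.array(d,float) for d in itertools.product((-1,0,1),repeat=3) if any(d)]
def bad(q,first):
    x,Rm=pose(q);r=np.hypot(*x[:2])
    if x[2]<.38 or r<.22 or abs(q[0])>3.1 : return True
    return (not first) and 1.37<q[2]<1.4065
def ex(a):
    q,h,d,first=a;p=q
    for k in range(4):
        Rm=pose(p)[1];u=Rm.T@d;u=u/abs(u).max();p=row(p,np.r_[u,0],ik)
        if bad(p,first): return None
    return np.degrees(np.arccos(np.clip(pose(p)[1][:,2]@g,-1,1))),p,h+[d.tolist()]
if __name__=="__main__":
    q0=np.array(eval(sys.argv[1]),float);N=int(sys.argv[2]);B=int(sys.argv[3])
    beam=[(0,q0,[])]
    with Pool() as pool:
        for depth in range(N):
            nb=[t for t in pool.map(ex,[(q,h,d,depth<2) for _,q,h in beam for d in dirs],chunksize=8) if t]
            nb.sort(key=lambda t:t[0]);cells={}
            for t in nb:
                x=pose(t[1])[0];k=(tuple((x/.12).round()),tuple((pose(t[1])[1][:,2]/.5).round()))
                cells.setdefault(k,t)
            v=list(cells.values());beam=v[:B//2]+v[B//2::max(1,(len(v)-B//2)//(B//2))][:B//2]
            b=beam[0];print(depth,round(b[0],1),len(v),*info(b[1]),flush=True)
            if b[0]<4:break
    print(b[2]);pickle.dump(beam[:20],open("beam.pkl","wb"))
E
time timeout 560 python3 plan2.py "[2.303,1.324,1.405,1.432,-2.892,-.807]" 12 80
```

```text
4
0 104.8 10 [ 2.43  1.37  1.41  0.98 -2.99 -1.27] [-0.412  0.527  0.384] [ 0.83 -0.55 -0.12]
1 101.9 24 [ 2.49  1.18  1.39  2.05 -2.99 -0.2 ] [-0.487  0.336  0.561] [ 0.86 -0.49 -0.14]
2 99.3 46 [ 2.47  0.89  1.17  2.05 -2.99 -0.2 ] [-0.409  0.285  0.703] [ 0.85 -0.49 -0.2 ]
3 94.8 92 [ 2.6   0.77  1.07  2.05 -2.99 -0.22] [-0.401  0.207  0.752] [ 0.9  -0.38 -0.22]
4 90.2 192 [ 2.81  0.85  1.09  2.05 -2.99 -0.25] [-0.471  0.129  0.72 ] [ 0.97 -0.19 -0.17]
5 85.5 261 [ 2.95  0.8   1.05  2.05 -2.99 -0.27] [-0.466  0.061  0.739] [ 0.98 -0.05 -0.17]
6 80.8 315 [ 3.08  0.78  1.03  2.05 -2.99 -0.29] [-0.462 -0.003  0.747] [ 0.98  0.08 -0.17]
7 78.7 373 [ 3.01  0.87  1.22  2.05 -2.99 -0.32] [-0.474  0.034  0.718] [ 0.96  0.01 -0.27]
8 73.9 406 [ 3.09  0.9   1.29  2.05 -2.99 -0.34] [-0.477 -0.004  0.707] [ 0.94  0.09 -0.32]
9 71.6 427 [ 3.1   0.87  1.31  2.05 -2.99 -0.34] [-0.46  -0.01   0.718] [ 0.93  0.1  -0.36]
10 68.7 468 [ 2.85  0.61  1.18  1.88 -2.71 -0.32] [-0.295  0.171  0.856] [ 0.91  0.14 -0.39]
11 66.7 506 [ 3.05  0.42  0.84  0.39 -2.99 -2.11] [-0.305  0.194  0.735] [ 0.84 -0.01 -0.54]
[[1.0, -1.0, 1.0], [1.0, -1.0, 1.0], [1.0, -1.0, 0.0], [0.0, -1.0, 0.0], [0.0, 0.0, 1.0], [0.0, -1.0, -1.0], [0.0, 0.0, 1.0], [0.0, -1.0, -1.0], [0.0, -1.0, -1.0], [-1.0, -1.0, 0.0], [-1.0, -1.0, 1.0], [-1.0, -1.0, 1.0]]
real	2m35.928s
user	10m9.320s
sys	0m0.391s
```

```bash
which gcc cc clang tcc rustc go node; python3 -c "import numba" ; python3 d.py | head -2
```

```text
14.9 [ 2.303  1.324  1.405  1.432 -2.892 -0.807] [-0.3594  0.5492  0.4544] az 123.2
z [ 0.826 -0.553 -0.112] tilt 83.5 head -33.8 err 105.8 wanted dz head 126.2which: no gcc in (/usr/local/sbin:/usr/local/bin:/usr/sbin:/usr/bin:/sbin:/bin)
which: no cc in (/usr/local/sbin:/usr/local/bin:/usr/sbin:/usr/bin:/sbin:/bin)
which: no clang in (/usr/local/sbin:/usr/local/bin:/usr/sbin:/usr/bin:/sbin:/bin)
which: no tcc in (/usr/local/sbin:/usr/local/bin:/usr/sbin:/usr/bin:/sbin:/bin)
which: no rustc in (/usr/local/sbin:/usr/local/bin:/usr/sbin:/usr/bin:/sbin:/bin)
which: no go in (/usr/local/sbin:/usr/local/bin:/usr/sbin:/usr/bin:/sbin:/bin)
which: no node in (/usr/local/sbin:/usr/local/bin:/usr/sbin:/usr/bin:/sbin:/bin)
Traceback (most recent call last):
ModuleNotFoundError: No module named 'numba'
```

```bash
cat > vs.py <<'E'
import numpy as np,itertools,sys,pickle,time
from sim import P,T,LO,HI,MG,SP
W=.61;t7=P.reshape(7,3);AX=np.array([[0,0,1],[0,1,0],[0,-1,0],[-1,0,0],[0,-1,0],[-1,0,0]],float)
lo,hi=LO+MG,HI-MG
def rodr(ax,a):
    K=np.array([[0,-ax[2],ax[1]],[ax[2],0,-ax[0]],[-ax[1],ax[0],0]])
    return np.eye(3)+np.sin(a)[:,None,None]*K+(1-np.cos(a))[:,None,None]*(K@K)
def fkb(q):
    n=len(q);Rm=np.broadcast_to(np.eye(3),(n,3,3));x=np.zeros((n,3));O=[];A=[]
    for i in range(6):
        x=x+Rm@t7[i];O.append(x);A.append(Rm@AX[i]);Rm=Rm@rodr(AX[i],q[:,i])
    x=x+Rm@t7[6];Jv=np.stack([np.cross(a,x-o) for a,o in zip(A,O)],2)
    return x,Rm@T,np.concatenate([Jv,W*np.stack(A,2)],1)
def logv(M):
    v=np.stack([M[:,2,1]-M[:,1,2],M[:,0,2]-M[:,2,0],M[:,1,0]-M[:,0,1]],1)/2
    s=np.linalg.norm(v,axis=1);c=(np.trace(M,axis1=1,axis2=2)-1)/2;a=np.arctan2(s,c);return v*(a/np.maximum(s,1e-9))[:,None]
def ik(q,x,Rm,it=10):
    p=np.clip(q,lo,hi)
    for k in range(it):
        a,b,J=fkb(p);e=np.concatenate([x-a,W*logv(Rm@b.transpose(0,2,1))],1)
        g=np.einsum('nij,ni->nj',J,e);fix=((p>=hi-1e-9)&(g>0))|((p<=lo+1e-9)&(g<0));f=(~fix).astype(float)
        H=np.einsum('nij,nik->njk',J,J)*f[:,:,None]*f[:,None,:]+np.eye(6)*(1e-5+fix[:,:,None])
        p=np.clip(p+np.clip(np.linalg.solve(H,(g*f)[:,:,None])[:,:,0],-.15,.15),lo,hi)
    return p
def rowb(q,u,turn):
    x,Rm,_=fkb(q);p=ik(q,x+np.einsum('nij,nj->ni',Rm,u*.03),Rm@rodr(np.array([0,0,1.]),turn*np.radians(8)))
    s=np.maximum(1,(abs(p-q)/SP).max(1));return q+(p-q)/s[:,None]
yaw=1.617;G=np.array([np.cos(yaw)*np.sin(.66),np.sin(yaw)*np.sin(.66),-np.cos(.66)])
def ang(q): return np.degrees(np.arccos(np.clip(fkb(q)[1][:,:,2]@G,-1,1)))
def bad(q,first):
    x,Rm,_=fkb(q);wr=x-.318*Rm[:,:,2]
    b=(x[:,2]<.38)|(wr[:,2]<.38)|(np.hypot(x[:,0],x[:,1])<.24)|(abs(q[:,0])>3.1)|((x[:,0]>.05)&(x[:,1]>.42)&(x[:,2]<.65))
    return b if first else b|((q[:,2]>1.36)&(q[:,2]<1.4065))
E
cat > plan3.py <<'E'
from vs import *
acts=np.array([a for a in itertools.product((-1,0,1),repeat=4) if any(a)],float)
q0=np.array([eval(sys.argv[1])],float);N=int(sys.argv[2]);B=int(sys.argv[3]);beam=q0;H=[[]]
for dep in range(N):
    t=time.time();q=np.repeat(beam,len(acts),0);A=np.tile(acts,(len(beam),1));par=np.repeat(np.arange(len(beam)),len(acts));alive=np.ones(len(q),bool)
    for k in range(4): q=rowb(q,A[:,:3],A[:,3]);alive&=~bad(q,dep<2)
    q,A,par=q[alive],A[alive],par[alive];e=ang(q);o=np.argsort(e);q,A,par,e=q[o],A[o],par[o],e[o]
    x,Rm,_=fkb(q);key=np.c_[(x/.1).round(),(Rm[:,:,2]/.3).round(),(Rm[:,:,0]/.7).round()]
    _,i=np.unique(key,axis=0,return_index=True);i=np.sort(i)
    sel=np.r_[i[:B//2],i[B//2:][np.linspace(0,max(0,len(i)-B//2-1),B//2).astype(int)]] if len(i)>B else i
    H=[H[par[j]]+[A[j].astype(int).tolist()] for j in sel];beam=q[sel]
    print(dep,round(e[0],1),len(i),beam[0].round(2),x[sel[0]].round(2),Rm[sel[0]][:,2].round(2),round(time.time()-t,1),flush=True)
    if e[0]<4:break
print(H[0])
E
python3 - <<'E'
from vs import *
from sim import row,ikB,D
q=np.array([d[0] for d in D],float);u=np.array([-1,.5,-1.])
a=rowb(q,np.tile(u,(len(q),1)),np.ones(len(q))*.5);b=np.array([row(p,np.r_[u,.5],lambda q,x,R:ikB(q,x,R,.61)) for p in q]);print(abs(a-b).max(1).round(4))
E
time timeout 400 python3 plan3.py "[2.303,1.324,1.405,1.432,-2.892,-.807]" 16 150
```

```text
[0.     0.     0.     0.     0.     0.     0.     0.     0.     0.1505
 0.1035 0.1046 0.2747]
0 93.9 37 [ 2.45  0.92  1.18  1.2  -2.97 -1.05] [-0.33  0.42  0.65] [ 0.82 -0.48 -0.31] 0.0
1 81.1 424 [ 2.46  0.71  1.18  1.2  -2.93 -1.05] [-0.24  0.35  0.75] [ 0.77 -0.38 -0.51] 0.5
2 70.4 1556 [ 2.66  0.61  1.13  1.16 -2.87 -1.08] [-0.26  0.3   0.78] [ 0.81 -0.15 -0.57] 1.8
3 37.0 2944 [ 2.59  0.96  1.41  0.82 -2.19 -0.75] [-0.45  0.62  0.53] [ 0.55  0.36 -0.75] 1.7
4 3.8 3880 [ 2.62  0.47  1.26  0.51 -1.93 -1.45] [-0.38  0.55  0.76] [-0.05  0.56 -0.82] 2.2
[[1, 0, -1, 0], [0, -1, -1, 0], [-1, 0, 0, 0], [-1, 0, -1, -1], [1, -1, -1, 1]]
real	0m6.749s
user	0m7.031s
sys	0m0.280s
```

```bash
cat > cal.py <<'E'
import vs; from vs import *
from sim import D
tr=[(D[4][0],D[5][0],[(-1,0,0,0)]*4),(D[5][0],D[6][0],[(-1,0,-1,0)]*4),(D[6][0],D[7][0],[(-1,1,-1,0)]*6),(D[7][0],D[8][0],[(-1,.6,-1,0)]*8),(D[8][0],D[9][0],[(-1,.2,-.8,0)]*10),
(D[9][0],[2.372,1.08,1.388,.598,-2.428,-1.712],[(-1,.3,-.6,0)]*3+[(0,0,0,0)]),(D[11][0],[2.318,1.157,1.408,1.189,-2.846,-1.033],[(.6,-.9,-1,0)]*4),([2.318,1.157,1.408,1.189,-2.846,-1.033],D[12][0],[(-.4,-.1,-1,0)]*3)]
def mk(it,lam,cl,proj):
    def f(q,x,Rm):
        p=np.clip(q,lo,hi)
        for k in range(it):
            a,b,J=fkb(p);e=np.concatenate([x-a,vs.W*logv(Rm@b.transpose(0,2,1))],1);g=np.einsum('nij,ni->nj',J,e)
            fix=(((p>=hi-1e-9)&(g>0))|((p<=lo+1e-9)&(g<0))) if proj else np.zeros_like(p,bool);f=(~fix).astype(float)
            Hm=np.einsum('nij,nik->njk',J,J)*f[:,:,None]*f[:,None,:]+np.eye(6)*(lam+fix[:,:,None])
            p=np.clip(p+np.clip(np.linalg.solve(Hm,(g*f)[:,:,None])[:,:,0],-cl,cl),lo,hi)
        return p
    return f
res=[]
for w in(.3,.61,1.):
  vs.W=w
  for proj in(0,1):
    for it in(1,3,10,30,100):
      for lam in(1e-6,1e-4,1e-3,1e-2,3e-2):
        for cl in(.15,.5,9):
            vs.ik=mk(it,lam,cl,proj);o=[]
            for a,b,rs in tr:
                q=np.array([a],float)
                for r in rs:q=rowb(q,np.array([r[:3]],float),np.array([float(r[3])]))
                o.append(np.linalg.norm(q[0]-b))
            res.append((sum(min(v,.5) for v in o),w,proj,it,lam,cl,np.round(o,3).tolist()))
res.sort(key=lambda t:t[0])
for r in res[:8]:print(r)
res.sort(key=lambda t:sum(t[6][5:]));[print(r) for r in res[:5]]
E
time python3 cal.py
```

```text
(np.float64(1.381885298041732), 0.61, 1, 3, 1e-06, 0.15, [0.003, 0.003, 0.011, 0.014, 0.023, 0.849, 0.827, 0.328])
(np.float64(1.4035849042077757), 1.0, 1, 3, 0.0001, 9, [0.247, 0.048, 0.073, 0.107, 0.122, 0.172, 1.116, 0.134])
(np.float64(1.4266155218125052), 0.61, 1, 30, 1e-06, 0.15, [0.003, 0.003, 0.011, 0.014, 0.014, 0.853, 0.862, 0.381])
(np.float64(1.4293586324514043), 0.61, 1, 100, 0.0001, 0.15, [0.003, 0.003, 0.011, 0.014, 0.018, 1.017, 0.681, 0.38])
(np.float64(1.4301273143472737), 0.61, 1, 100, 1e-06, 0.15, [0.003, 0.003, 0.011, 0.014, 0.018, 0.846, 0.862, 0.381])
(np.float64(1.430152496120656), 0.61, 1, 10, 1e-06, 0.15, [0.003, 0.003, 0.011, 0.014, 0.018, 0.846, 0.862, 0.382])
(np.float64(1.45944222347206), 0.61, 1, 30, 0.001, 0.5, [0.003, 0.003, 0.011, 0.014, 0.056, 0.895, 0.373, 0.651])
(np.float64(1.45944222347206), 0.61, 1, 30, 0.001, 9, [0.003, 0.003, 0.011, 0.014, 0.056, 0.895, 0.373, 0.651])
(np.float64(3.283835521678242), 0.61, 0, 3, 0.0001, 9, [0.659, 1.583, 1.911, 1.465, 1.87, 0.739, 0.146, 0.138])
(np.float64(3.4819658045292594), 1.0, 0, 30, 0.0001, 9, [0.663, 1.063, 2.099, 2.158, 2.395, 0.596, 0.366, 0.116])
(np.float64(2.2812309431621), 0.3, 1, 10, 0.0001, 0.5, [0.097, 0.184, 0.347, 0.329, 0.208, 0.533, 0.493, 0.124])
(np.float64(3.4864727506758566), 0.61, 0, 10, 1e-06, 0.5, [0.693, 0.833, 1.877, 1.617, 1.216, 0.221, 0.266, 0.744])
(np.float64(3.608849890436809), 1.0, 0, 3, 0.0001, 9, [0.658, 1.582, 1.686, 1.817, 1.93, 0.699, 0.475, 0.134])
real	2m44.602s
user	2m45.082s
sys	0m0.048s
```

Call:
apply_moves([
  [[0.5,-0.4,1,0,85],[0.5,-0.4,1,0,85],[0.5,-0.4,1,0,85]],
])

```text
time_s: 15.28
tcp_pos: [-0.3191, 0.5404, 0.5296]
tcp_rot: [0.6, -0.454, 0.658, -0.029]
force: [-0.6, 0.2, 0.9]
opening: 0.0853
grip_force: 0.0
```

```bash
sed -i 's/^    for k in range(4): q=rowb.*/    for k in range(4):\n        z0=fkb(q)[1][:,:,2];q=rowb(q,A[:,:3],A[:,3]);alive\&=~bad(q,dep<1);alive\&=(z0*fkb(q)[1][:,:,2]).sum(1)>np.cos(np.radians(3))/' plan3.py
python3 d.py; cat > rp.sh <<'E'
timeout 500 python3 plan3.py "$(python3 -c "
from rig import env;print(env.state()['qpos'].round(4).tolist())")" $1 $2
E
bash rp.sh 20 150
```

```text
15.275 [ 2.233  1.24   1.408  1.662 -2.837 -0.553] [-0.3191  0.5404  0.5296] az 120.6
z [ 0.816 -0.562 -0.133] tilt 82.4 head -34.5 err 105.2 wanted dz head 125.7
0 99.7 47 [ 2.24  0.99  1.23  1.47 -2.86 -0.75] [-0.26  0.5   0.64] [ 0.79 -0.56 -0.25] 0.0
1 90.2 374 [ 2.22  0.79  1.23  1.47 -2.87 -0.75] [-0.19  0.41  0.74] [ 0.73 -0.53 -0.43] 0.7
2 79.9 1246 [ 2.18  0.58  1.22  1.47 -2.86 -0.75] [-0.09  0.31  0.82] [ 0.65 -0.46 -0.6 ] 1.9
3 74.1 2201 [ 2.08  0.44  1.22  1.47 -2.84 -0.75] [-0.01  0.24  0.86] [ 0.57 -0.43 -0.7 ] 1.6
4 68.6 2852 [ 2.25  0.46  1.17  1.12 -2.81 -1.1 ] [-0.05  0.32  0.82] [ 0.62 -0.31 -0.72] 1.6
5 59.4 2858 [ 2.25  0.31  1.17  1.12 -2.79 -1.1 ] [0.02 0.24 0.86] [ 0.56 -0.19 -0.81] 1.7
6 54.0 3111 [ 2.25  0.31  1.17  1.12 -2.64 -1.1 ] [0.03 0.29 0.86] [ 0.6  -0.05 -0.8 ] 1.6
7 47.0 3685 [ 2.27  0.19  1.17  1.12 -2.62 -1.1 ] [0.08 0.23 0.88] [ 0.54  0.05 -0.84] 1.6
8 40.0 3556 [ 2.3   0.13  1.17  1.12 -2.51 -1.1 ] [0.11 0.23 0.89] [ 0.52  0.21 -0.83] 1.7
9 31.5 3639 [ 2.89  0.46  1.17  1.06 -2.42 -1.1 ] [-0.29  0.34  0.81] [ 0.49  0.47 -0.73] 1.6
10 21.9 3704 [ 3.02  0.36  1.16  0.98 -2.44 -1.56] [-0.27  0.3   0.83] [ 0.33  0.5  -0.8 ] 1.6
11 19.2 4059 [ 2.83  0.09  1.17  1.08 -2.47 -1.1 ] [-0.01  0.27  0.9 ] [ 0.28  0.49 -0.83] 1.7
12 8.1 3829 [ 2.68  0.13  1.22  0.8  -2.28 -0.64] [-0.07  0.35  0.88] [ 0.1   0.56 -0.83] 1.6
13 5.2 3795 [ 3.09  0.42  1.25  0.85 -2.23 -1.07] [-0.4   0.31  0.81] [ 0.06  0.59 -0.8 ] 1.6
14 1.4 3741 [ 3.09  0.6   1.34  0.75 -2.08 -1.62] [-0.56  0.34  0.73] [-0.03  0.59 -0.8 ] 1.6
[[0, -1, 0, 0], [1, -1, 0, 1], [-1, -1, 0, 0], [-1, 0, 0, 0], [1, -1, 0, 0], [1, -1, 0, -1], [-1, -1, 1, 1], [0, 0, -1, 1], [0, 0, -1, -1], [0, 0, -1, 0], [-1, -1, 1, -1], [-1, 0, 0, 1], [-1, 0, 0, 1], [-1, 0, 1, 1], [0, 1, -1, 0]]
```

```bash
python3 - <<'E'
s=open('vs.py').read();i=s.index("def ik(");j=s.index("def rowb")
s=s[:i]+'''def ik(q,x,Rm,it=14):
    p=np.clip(q,lo,hi);lam=np.full(len(p),1e-4)
    def ev(p):
        a,b,J=fkb(p);e=np.concatenate([x-a,W*logv(Rm@b.transpose(0,2,1))],1);return e,J,(e*e).sum(1)
    e,J,c=ev(p)
    for k in range(it):
        g=np.einsum('nij,ni->nj',J,e);fix=((p>=hi-1e-9)&(g>0))|((p<=lo+1e-9)&(g<0));f=(~fix).astype(float)
        H=np.einsum('nij,nik->njk',J,J)*f[:,:,None]*f[:,None,:]+np.eye(6)*(lam[:,None,None]+fix[:,:,None])
        p2=np.clip(p+np.linalg.solve(H,(g*f)[:,:,None])[:,:,0],lo,hi);e2,J2,c2=ev(p2);ok=c2<c
        p=np.where(ok[:,None],p2,p);e=np.where(ok[:,None],e2,e);J=np.where(ok[:,None,None],J2,J);c=np.where(ok,c2,c);lam=np.where(ok,lam*.2,lam*8)
    return p
'''+s[j:];open('vs.py','w').write(s)
from vs import *
from sim import row,ikB,D
q=np.array([d[0] for d in D],float);u=np.array([-1,.5,-1.])
a=rowb(q,np.tile(u,(len(q),1)),np.ones(len(q))*.5);b=np.array([row(p,np.r_[u,.5],lambda q,x,R:ikB(q,x,R,.61)) for p in q]);print(abs(a-b).max(1).round(4))
E
bash rp.sh 20 120
```

```text
[0.     0.     0.     0.     0.     0.     0.     0.     0.     0.0001
 0.0005 0.0002 0.    ]
0 104.0 60 [ 2.3   1.1   1.39  2.05 -2.9   0.39] [-0.38  0.41  0.62] [ 0.8  -0.57 -0.17] 0.1
1 100.7 383 [ 2.47  0.73  0.79  0.65 -2.97 -1.9 ] [-0.28  0.42  0.64] [ 0.83 -0.52 -0.2 ] 1.4
2 95.2 1047 [ 2.54  1.01  1.34  2.05 -2.99  0.91] [-0.45  0.27  0.65] [ 0.87 -0.43 -0.25] 2.8
3 89.6 1731 [ 2.67  0.86  1.22  2.05 -2.99  0.88] [-0.44  0.19  0.72] [ 0.91 -0.31 -0.28] 2.8
4 83.6 2068 [ 2.8   0.9   1.3   2.05 -2.99  0.85] [-0.46  0.13  0.71] [ 0.93 -0.19 -0.32] 2.8
5 77.1 2351 [ 2.93  0.91  1.35  2.05 -2.99  1.37] [-0.47  0.07  0.7 ] [ 0.93 -0.06 -0.36] 2.7
6 70.8 2368 [ 3.07  0.82  1.3   2.05 -2.99  1.32] [-0.43  0.    0.74] [ 0.92  0.07 -0.4 ] 2.5
7 68.1 2495 [ 3.09  0.8   1.33  2.05 -2.99 -0.37] [-0.42 -0.01  0.75] [ 0.9   0.09 -0.43] 1.9
8 66.4 2679 [ 3.08  0.75  1.32  2.05 -2.97 -0.36] [-0.39  0.    0.77] [ 0.88  0.09 -0.47] 1.8
9 64.0 2796 [ 3.1   0.7   1.31  2.05 -2.99  1.32] [-0.36 -0.01  0.79] [ 0.86  0.1  -0.51] 1.8
10 61.4 2870 [ 2.86  0.45  1.14  1.78 -2.76  1.3 ] [-0.2   0.14  0.
[... 492 characters left out ...]
-0.64] 1.8
16 47.4 3239 [ 3.06  0.09  0.57  0.84 -2.69  0.76] [-0.14  0.22  0.81] [ 0.69  0.27 -0.67] 2.0
17 45.6 3110 [ 2.78  0.39  1.18  1.38 -2.58  1.86] [-0.15  0.27  0.88] [ 0.67  0.3  -0.68] 1.8
18 43.8 3054 [ 3.09  0.07  0.55  0.83 -2.65  0.76] [-0.14  0.23  0.8 ] [ 0.65  0.32 -0.69] 1.8
19 42.2 3063 [ 2.81  0.38  1.19  1.35 -2.56  1.86] [-0.15  0.27  0.88] [ 0.63  0.35 -0.69] 1.9
[[1, 1, 1, -1], [0, 1, 1, -1], [-1, 1, 1, -1], [-1, 1, 1, 1], [-1, 1, 1, 0], [-1, 1, 1, -1], [-1, 1, 1, 0], [1, 0, 1, -1], [0, 1, 1, 1], [-1, -1, 1, 1], [1, 1, 0, -1], [-1, -1, 1, 1], [0, 0, 0, -1], [1, 1, -1, -1], [-1, -1, 1, 1], [1, 1, 0, -1], [-1, -1, 1, 1], [1, 1, -1, -1], [-1, -1, 1, 1], [1, 1, -1, -1]]
```

```bash
cat > seed.py <<'E'
from vs import *
q0=np.array([eval(sys.argv[1])],float)
tg=np.array([(r*np.cos(a),r*np.sin(a),z) for a in np.radians([-80,-60,-40,-20,0,20]) for r in(.4,.55,.7,.85) for z in(.45,.6,.75)])
q=np.repeat(q0,len(tg),0)
segs=[np.tile([-.1,.45,.7],(len(tg),1)),np.tile([.3,.3,.75],(len(tg),1)),np.tile([.45,0,.7],(len(tg),1)),tg]
rows=np.zeros(len(tg))
for S in segs:
    for k in range(14):
        x,Rm,_=fkb(q);d=np.einsum('nji,nj->ni',Rm,S-x)/.03;m=np.maximum(1,abs(d).max(1));rows+=(np.linalg.norm(d,axis=1)>.3);q=rowb(q,d/m[:,None],np.zeros(len(q)))
x,Rm,_=fkb(q);e=ang(q);dist=np.linalg.norm(x-tg,axis=1)
for i in np.argsort(e)[:70:5]: print(tg[i].round(2),x[i].round(2),round(e[i],1),rows[i],q[i].round(2),Rm[i][:,2].round(2))
keep=(dist<.08);np.savez("seeds.npz",q=q[keep],rows=rows[keep]);print(keep.sum())
E
python3 seed.py "$(python3 -c "
from rig import env;print(env.state()['qpos'].round(4).tolist())")"
sed -e 's/beam=q0;H=\[\[\]\]/S=np.load("seeds.npz");beam=S["q"];H=[[i] for i in range(len(beam))]/' -e 's/dep<1/dep<0/' plan3.py > plan4.py
timeout 400 python3 plan4.py "[0,0,0,0,0,0]" 14 200
```

```text
[ 0.2  -0.35  0.6 ] [ 0.31 -0.11  0.93] 81.2 56.0 [ 0.67  0.29  1.41  1.27 -2.28  0.44] [ 0.38 -0.62 -0.69]
[ 0.12 -0.69  0.45] [ 0.32 -0.16  0.94] 81.8 56.0 [ 0.52  0.26  1.41  1.17 -2.22  0.5 ] [ 0.4  -0.62 -0.68]
[ 0.31 -0.26  0.45] [0.41 0.02 0.88] 82.0 56.0 [ 0.77  0.45  1.41  1.24 -2.3   0.22] [ 0.35 -0.64 -0.68]
[ 0.38 -0.14  0.6 ] [0.44 0.02 0.87] 82.4 56.0 [ 0.73  0.48  1.41  1.2  -2.26  0.21] [ 0.36 -0.64 -0.68]
[ 0.15 -0.84  0.45] [ 0.34 -0.19  0.94] 82.7 56.0 [ 0.4   0.26  1.41  1.08 -2.15  0.52] [ 0.41 -0.63 -0.66]
[ 0.42 -0.35  0.45] [ 0.48 -0.02  0.88] 83.5 56.0 [ 0.64  0.48  1.41  1.15 -2.18  0.23] [ 0.38 -0.65 -0.66]
[ 0.42 -0.35  0.6 ] [ 0.47 -0.09  0.9 ] 83.8 56.0 [ 0.53  0.43  1.41  1.11 -2.13  0.32] [ 0.4  -0.64 -0.65]
[ 0.52 -0.19  0.6 ] [ 0.54 -0.01  0.85] 84.6 56.0 [ 0.6   0.54  1.41  1.11 -2.12  0.19] [ 0.4  -0.66 -0.64]
[0.55 0.   0.6 ] [0.58 0.1  0.8 ] 84.9 56.0 [ 0.71  0.66  1.41  1.12 -2.16  0.03] [ 0.37 -0.67 -0.64]
[ 0.52 -0.19  0.75] [ 0.54 -0.09  0.88] 85.4 56.0 [ 0.47  0.49  1.41  1.05 -2.04  0.29] [ 0.43 -0.65 -0.62]
[ 0.65 -0.55  0.45] [ 0.57 -0.06
[... 1226 characters left out ...]
] 3.1
9 46.2 5372 [ 0.4  -0.49  0.65  0.36 -2.73  3.1 ] [-0.07 -0.24  0.75] [ 0.02 -0.15 -0.99] 2.9
10 36.1 5525 [ 0.47 -0.99  0.03 -0.09 -2.62  3.1 ] [-0.16 -0.24  0.5 ] [-0.04  0.03 -1.  ] 3.1
11 29.0 5488 [ 0.49 -1.21  0.03 -0.61 -2.78  3.1 ] [-0.24 -0.21  0.42] [-0.13  0.16 -0.98] 3.0
12 21.1 5518 [ 0.35 -1.21 -0.04 -0.75 -2.65  3.1 ] [-0.25 -0.11  0.41] [-0.13  0.3  -0.95] 3.6
13 14.6 5658 [-0.04 -1.21 -0.01 -1.11 -2.68  3.1 ] [-0.28  0.07  0.41] [-0.13  0.41 -0.9 ] 3.0
[2, [1, 1, 1, 0], [1, 1, 1, -1], [-1, 1, 1, -1], [-1, 1, 1, 1], [-1, 0, 1, -1], [-1, -1, 1, -1], [-1, -1, 1, -1], [-1, -1, 1, 0], [0, -1, 0, -1], [1, -1, 1, -1], [1, -1, 0, 0], [1, 0, 1, -1], [1, 1, 1, 0], [0, 1, 1, -1]]
```

Call:
apply_moves([
  [[1,-1,1,1,85],[1,-1,1,1,85],[1,-1,1,1,85],[1,-1,1,1,85]],
])

```text
time_s: 15.78
tcp_pos: [-0.2354, 0.4755, 0.6997]
tcp_rot: [0.452, -0.609, 0.618, -0.206]
force: [-17.7, -8.1, 5.6]
opening: 0.0849
grip_force: 0.0
```

```bash
date +%T; python3 d.py; sed -i 's/if e\[0\]<4:break/if e[0]<6:break/' plan5.py; cat > rp5.sh <<'E'
timeout 300 python3 plan5.py "$(python3 -c "
from rig import env;print(env.state()['qpos'].round(4).tolist())")" $1 $2
E
bash rp5.sh 14 450
```

```text
04:22:18
15.775 [ 2.125  1.018  1.408  2.053 -2.686 -0.66 ] [-0.2354  0.4755  0.6997] az 116.3
z [ 0.81  -0.567 -0.152] tilt 81.3 head -35.0 err 104.5 wanted dz head 125.4
0 100.7 15 [ 2.25  0.78  1.08  1.79 -2.84 -0.96] [-0.24  0.39  0.77] [ 0.81 -0.55 -0.22]
1 96.5 63 [ 2.46  0.56  0.72  0.7  -2.97 -1.87] [-0.21  0.37  0.72] [ 0.81 -0.51 -0.28]
2 92.4 136 [ 2.31  0.7   1.06  1.54 -2.85 -0.77] [-0.21  0.38  0.78] [ 0.82 -0.47 -0.34]
3 87.7 212 [ 2.69  0.91  1.29  2.05 -2.99 -0.25] [-0.45  0.18  0.7 ] [ 0.91 -0.28 -0.3 ]
4 81.6 331 [ 2.98  0.51  0.77 -0.45 -2.99 -2.05] [-0.38  0.19  0.57] [ 0.9  -0.21 -0.38]
5 74.9 506 [ 3.07  0.47  0.78 -0.31 -2.99 -1.39] [-0.38  0.16  0.61] [ 0.89 -0.11 -0.45]
6 69.1 741 [ 3.08  0.55  0.9   0.5  -2.99 -1.12] [-0.37  0.19  0.71] [ 0.88  0.02 -0.47]
7 61.8 1078 [ 0.45  0.13  0.08  0.53 -0.98 -3.1 ] [0.72 0.04 0.55] [ 0.65 -0.15 -0.74]
8 48.6 1573 [ 0.27  0.19  0.02  0.19 -0.92 -3.1 ] [ 0.71 -0.02  0.4 ] [ 0.49 -0.02 -0.87]
9 36.9 2030 [ 0.1   0.39  0.51 -0.18 -1.19 -3.1 ] [ 0.8  -0.02  0.43] [ 0.46  0.22 -0.86]
10 26.9 2515 [ 0.18  0.2   0.34 -0.22 -1.4  -3.1 ] [0.64 0.03 0.44] [ 0.25  0.27 -0.93]
11 19.6 2848 [-0.06  0.18  0.23 -0.5  -1.36 -3.1 ] [ 0.6  -0.03  0.39] [ 0.27  0.45 -0.85]
12 16.2 3105 [-0.06  0.2   0.24 -0.54 -1.41 -3.1 ] [ 0.6  -0.01  0.38] [ 0.22  0.49 -0.84]
13 12.5 3362 [-0.16 -0.09  0.08 -0.57 -1.64 -3.1 ] [ 0.4  -0.03  0.44] [ 0.16  0.52 -0.84]
[[-1, -1, 1, 1], [1, 1, 1, -1], [1, 1, 1, 1], [1, 1, 1, 0], [1, 1, 1, 1], [1, 1, 1, 1], [1, 1, 1, 1], [1, 1, 0, 1], [1, 1, 0, 1], [1, -1, -1, 1], [1, 0, 1, -1], [1, 1, 0, 1], [1, 0, 0, 1], [1, -1, -1, 1]]
```

Call:
apply_moves([
  [[-1,-1,1,1,85],[-1,-1,1,1,85],[-1,-1,1,1,85],[-1,-1,1,1,85]],
])

```text
time_s: 16.27
tcp_pos: [-0.0586, 0.5021, 0.796]
tcp_rot: [-0.26, 0.705, -0.546, 0.369]
force: [0.8, 0.9, 0.1]
opening: 0.0851
grip_force: 0.0
```

```bash
python3 d.py; bash rp5.sh 14 450
```

```text
16.275 [ 1.935  0.826  1.196  1.885 -2.531 -1.348] [-0.0586  0.5021  0.796 ] az 96.7
z [ 0.805 -0.579 -0.131] tilt 82.5 head -35.7 err 105.9 wanted dz head 125.0
0 102.6 16 [ 2.1   0.53  0.5   1.17 -2.64 -2.45] [-0.04  0.47  0.73] [ 0.83 -0.53 -0.17]
1 101.1 74 [ 1.91  0.74  1.13  1.75 -2.45 -1.35] [0.   0.5  0.82] [ 0.84 -0.51 -0.18]
2 95.4 166 [ 2.12  0.45  0.83  1.59 -2.79 -2.77] [-0.06  0.31  0.87] [ 0.75 -0.56 -0.35]
3 93.1 273 [ 1.97  0.71  1.41  2.05 -2.69 -3.1 ] [-0.09  0.33  0.83] [ 0.68 -0.6  -0.42]
4 86.8 426 [ 2.91  0.58  0.7   0.05 -2.99 -1.43] [-0.37  0.25  0.61] [ 0.94 -0.22 -0.27]
5 77.4 671 [ 0.96  0.1  -0.3   0.94 -1.29 -3.1 ] [0.57 0.22 0.48] [ 0.66 -0.42 -0.63]
6 64.4 1099 [ 0.59  0.09 -0.18  0.7  -0.99 -3.1 ] [0.66 0.09 0.47] [ 0.6  -0.25 -0.76]
7 51.0 1621 [ 0.46  0.44  0.37  0.32 -1.11 -3.1 ] [0.81 0.13 0.42] [ 0.47 -0.08 -0.88]
8 37.8 2098 [ 0.31  0.51  0.64 -0.01 -1.28 -3.1 ] [0.83 0.1  0.42] [ 0.39  0.13 -0.91]
9 28.2 2506 [ 0.08  0.19  0.32 -0.33 -1.28 -3.1 ] [0.66 0.   0.44] [ 0.37  0.34 -0.86]
10 23.0 2926 [-0.14  0.01  0.06 -0.38 -1.43 -3.1 ] [ 0.48 -0.1   0.4 ] [ 0.24  0.34 -0.91]
11 20.2 3129 [-0.07 -0.22 -0.15 -0.44 -1.43 -3.1 ] [ 0.37 -0.04  0.39] [ 0.24  0.4  -0.88]
12 15.9 3407 [-0.03 -0.09 -0.04 -0.46 -1.46 -3.1 ] [ 0.42 -0.01  0.39] [ 0.17  0.44 -0.88]
13 9.6 3507 [ 0.39  0.17  0.23 -0.5  -1.3  -3.1 ] [0.57 0.24 0.4 ] [ 0.12  0.55 -0.83]
[[1, 1, 1, 1], [1, 1, 1, -1], [1, 1, 1, 1], [1, 1, 1, 1], [1, 0, 1, 1], [1, 1, 1, 1], [1, 1, 1, 1], [1, 1, 1, 1], [1, -1, -1, 0], [1, 0, 0, 1], [1, -1, -1, -1], [1, 1, 1, 0], [1, 1, 0, 1], [1, 0, 0, 1]]
```

```bash
cat > simp.py <<'E'
from vs import *
q0=[eval(sys.argv[1])]
for plan in sys.argv[2:]:
    q=np.array(q0,float)
    for r,n in eval(plan):
        for k in range(n): q=rowb(q,np.array([r[:3]],float),np.array([r[3]],float))
        x,Rm,_=fkb(q);print(r,n,q[0].round(2),x[0].round(2),Rm[0][:,2].round(2),ang(q).round(1),bad(q,False))
    print()
E
Q="$(python3 -c "
from rig import env;print(env.state()['qpos'].round(4).tolist())")"
python3 simp.py "$Q" "[((1,1,1,1),4)]*5" "[((1,1,1,1),4),((1,1,1,-1),4)]+[((1,1,1,1),4)]*2+[((1,0,1,1),4)]+[((1,1,1,1),4)]*3" "[((1,0,1,1),4)]*6" "[((0,1,1,1),4)]*6" "[((1,1,1,0),4)]*2+[((1,1,1,1),4)]*5"
```

```text
(1, 1, 1, 1) 4 [ 2.1   0.53  0.5   1.17 -2.64 -2.45] [-0.04  0.47  0.73] [ 0.83 -0.53 -0.17] [102.6] [False]
(1, 1, 1, 1) 4 [ 2.04  0.44  0.22  0.98 -2.48 -3.1 ] [0.04 0.48 0.66] [ 0.84 -0.52 -0.16] [102.4] [False]
(1, 1, 1, 1) 4 [ 1.76  0.7   0.68  1.29 -2.34 -3.1 ] [0.15 0.61 0.68] [ 0.81 -0.56 -0.19] [102.7] [False]
(1, 1, 1, 1) 4 [ 1.52  1.13  1.41  1.56 -2.2  -3.1 ] [0.29 0.68 0.62] [ 0.78 -0.6  -0.17] [104.6] [ True]
(1, 1, 1, 1) 4 [ 1.33  1.09  1.41  1.63 -1.99 -3.1 ] [0.44 0.64 0.68] [ 0.79 -0.61 -0.08] [109.3] [False]

(1, 1, 1, 1) 4 [ 2.1   0.53  0.5   1.17 -2.64 -2.45] [-0.04  0.47  0.73] [ 0.83 -0.53 -0.17] [102.6] [False]
(1, 1, 1, -1) 4 [ 2.28  0.28 -0.1   0.51 -2.52 -2.62] [-0.    0.36  0.57] [ 0.83 -0.53 -0.17] [102.6] [False]
(1, 1, 1, 1) 4 [ 2.21  0.14 -0.46  0.5  -2.27 -3.1 ] [0.1  0.3  0.48] [ 0.84 -0.51 -0.18] [101.1] [False]
(1, 1, 1, 1) 4 [ 1.76  0.02 -0.61  0.87 -1.93 -3.1 ] [0.28 0.28 0.49] [ 0.83 -0.49 -0.28] [96.1] [False]
(1, 0, 1, 1) 4 [ 1.3  -0.23 -0.68  1.1  -1.6  -3.1 ] [0.41 0.14 0.53] [ 0.8  -0.46 -0.39] [89.8] [False]
(1, 1, 1, 1) 4 [ 0.81 -0.15 -0.
[... 1598 characters left out ...]
 -2.65 -2.44] [-0.04  0.44  0.7 ] [ 0.82 -0.54 -0.16] [103.] [False]
(1, 1, 1, 0) 4 [ 2.35  0.23 -0.2   0.36 -2.51 -3.06] [-0.01  0.31  0.53] [ 0.82 -0.54 -0.16] [103.] [False]
(1, 1, 1, 1) 4 [ 2.02  0.12 -0.45  0.73 -2.18 -3.1 ] [0.17 0.33 0.52] [ 0.84 -0.5  -0.2 ] [99.9] [False]
(1, 1, 1, 1) 4 [ 1.57  0.05 -0.48  1.01 -1.84 -3.1 ] [0.34 0.31 0.53] [ 0.82 -0.48 -0.31] [94.2] [False]
(1, 1, 1, 1) 4 [ 1.19  0.11 -0.27  1.05 -1.53 -3.1 ] [0.5  0.29 0.54] [ 0.75 -0.46 -0.48] [85.9] [False]
(1, 1, 1, 1) 4 [ 0.96  0.39  0.2   0.88 -1.45 -3.1 ] [0.66 0.33 0.52] [ 0.62 -0.44 -0.65] [77.] [False]
(1, 1, 1, 1) 4 [ 0.88  0.96  1.2   0.79 -1.74 -3.09] [0.8  0.44 0.47] [ 0.54 -0.44 -0.72] [73.9] [ True]
```

Call:
apply_moves([
  [[1,1,1,1,85],[1,1,1,1,85],[1,1,1,1,85],[1,1,1,1,85],[1,1,1,-1,85],[1,1,1,-1,85],[1,1,1,-1,85],[1,1,1,-1,85],[1,1,1,1,85],[1,1,1,1,85],[1,1,1,1,85],[1,1,1,1,85]],
])

```text
time_s: 17.77
tcp_pos: [-0.1936, 0.5089, 0.6603]
tcp_rot: [0.013, 0.763, -0.473, 0.441]
force: [-0.9, -0.2, -0.1]
opening: 0.0847
grip_force: 0.0
```

```bash
python3 d.py; bash rp5.sh 14 450
```

```text
17.775 [ 1.982  1.061  1.408  2.052 -2.781 -1.774] [-0.1936  0.5089  0.6603] az 110.8
z [ 0.66  -0.733 -0.164] tilt 80.6 head -48.0 err 109.7 wanted dz head 117.1
0 107.0 16 [ 2.07  1.05  1.39  2.05 -2.89 -1.24] [-0.26  0.47  0.65] [ 0.64 -0.73 -0.22]
1 102.0 49 [ 2.27  1.01  1.34  2.05 -2.99 -2.4 ] [-0.36  0.38  0.65] [ 0.72 -0.64 -0.26]
2 96.5 119 [ 2.41  0.92  1.3   2.05 -2.99 -2.44] [-0.38  0.31  0.69] [ 0.79 -0.53 -0.3 ]
3 91.2 251 [ 2.54  0.84  1.24  2.05 -2.99 -2.47] [-0.39  0.23  0.73] [ 0.85 -0.42 -0.33]
4 85.2 401 [ 2.67  0.88  1.33  2.05 -2.99 -1.95] [-0.42  0.18  0.71] [ 0.88 -0.3  -0.37]
5 79.0 592 [ 2.8   0.85  1.34  2.05 -2.99 -2.  ] [-0.43  0.12  0.73] [ 0.9  -0.17 -0.41]
6 72.8 868 [ 2.94  0.77  1.3   2.05 -2.99 -1.49] [-0.4   0.05  0.76] [ 0.9  -0.04 -0.44]
7 67.2 1265 [ 3.07  0.65  1.21  2.05 -2.99 -2.11] [-0.35 -0.01  0.81] [ 0.88  0.07 -0.47]
8 64.2 1771 [ 3.09  0.71  0.94 -0.09 -2.66 -3.1 ] [-0.53  0.18  0.46] [ 0.76 -0.08 -0.64]
9 51.3 2259 [ 0.09  0.43  0.48  0.09 -1.03 -3.1 ] [ 0.85 -0.11  0.44] [ 0.56 -0.02 -0.83]
10 39.6 2619 [-0.01  0.17  0.2  -0.07 -1.26 -3.1 ] [ 0.62 -0.15  0.42] [ 0.34  0.06 -0.94]
11 29.0 2928 [ 0.14  0.13  0.22 -0.23 -1.3  -3.1 ] [0.61 0.   0.43] [ 0.32  0.27 -0.91]
12 22.9 3157 [-0.11  0.13  0.16 -0.54 -1.31 -3.1 ] [ 0.58 -0.05  0.39] [ 0.34  0.46 -0.82]
13 18.9 3276 [ 0.06  0.19  0.24 -0.54 -1.29 -3.1 ] [0.63 0.06 0.4 ] [ 0.29  0.52 -0.81]
[[0, -1, 1, -1], [1, 1, 1, -1], [1, 1, 0, -1], [1, 1, 1, 1], [1, 0, 1, 1], [1, 1, 1, 1], [1, 0, 1, 1], [1, 1, 1, 1], [1, 1, 1, 1], [1, 0, 0, 1], [1, 1, 1, 1], [1, 0, 0, 0], [1, 1, 0, 1], [1, -1, -1, 1]]
```

```bash
stat -c %y pics/scene1.png; date; cat > path.py <<'E'
from vs import *
q0=np.array([eval(sys.argv[1])],float);rng=np.random.default_rng(0);N=1500
q=np.repeat(q0,N,0);mar=np.full(N,9.);S=None;tot=np.zeros(N)
wp=[np.c_[rng.uniform(-.35,.25,N),rng.uniform(.25,.6,N),rng.uniform(.5,.85,N)],np.c_[rng.uniform(.2,.5,N),rng.uniform(.1,.4,N),rng.uniform(.5,.85,N)],np.c_[rng.uniform(.45,.75,N),rng.uniform(-.3,.15,N),rng.uniform(.45,.6,N)]]
ori=fkb(q0)[1][0];dev=np.zeros(N)
for j,S in enumerate(wp):
    for k in range(13):
        x,Rm,_=fkb(q);d=np.einsum('nji,nj->ni',Rm,S-x)/.03;tot+=np.linalg.norm(d,axis=1)>.3;d/=np.maximum(1,abs(d).max(1))[:,None];qo=q;q=rowb(q,d,np.zeros(N))
        if j>0 or k>4: mar=np.minimum(mar,np.minimum(1.41-q[:,2],2.05-q[:,3]));mar=np.minimum(mar,(q[:,4]+2.99)*1)
        x,Rm,_=fkb(q);mar=np.where((np.hypot(x[:,0],x[:,1])<.25)|(x[:,2]<.4),-1,mar);dev=np.maximum(dev,np.linalg.norm(Rm-ori,axis=(1,2)))
fin=np.linalg.norm(fkb(q)[0]-wp[2],axis=1)
sc=mar-dev*.3-fin*3-tot*.004
for i in np.argsort(-sc)[:5]: print(round(sc[i],2),round(mar[i],2),round(dev[i],2),tot[i],[w[i].round(2).tolist() for w in wp],q[i].round(2),fkb(q[i:i+1])[1][0][:,2].round(2))
E
python3 path.py "$(python3 -c "
from rig import env;print(env.state()['qpos'].round(4).tolist())")"
```

```text
2026-11-30 03:59:28.587872466 +0000
Mon Nov 30 04:24:54 UTC 2026
0.09 0.22 0.04 31.0 [[-0.06, 0.55, 0.71], [0.36, 0.31, 0.62], [0.51, 0.08, 0.57]] [ 0.87 -0.02 -0.62  1.38 -1.57 -2.95] [ 0.68 -0.72 -0.15]
0.01 0.21 0.15 39.0 [[0.08, 0.58, 0.78], [0.43, 0.16, 0.83], [0.59, 0.0, 0.55]] [ 0.51 -0.   -0.69  1.69 -1.28 -3.03] [ 0.72 -0.69 -0.09]
0.01 0.21 0.08 38.0 [[0.19, 0.58, 0.8], [0.46, 0.34, 0.77], [0.53, -0.06, 0.49]] [ 0.43 -0.12 -0.89  1.71 -1.23 -3.1 ] [ 0.69 -0.71 -0.14]
0.0 0.21 0.07 35.0 [[-0.05, 0.59, 0.67], [0.3, 0.21, 0.63], [0.56, 0.1, 0.56]] [ 0.86  0.05 -0.58  1.41 -1.56 -2.98] [ 0.69 -0.71 -0.14]
-0.02 0.22 0.17 39.0 [[-0.1, 0.58, 0.7], [0.37, 0.28, 0.8], [0.53, 0.11, 0.58]] [ 0.88  0.01 -0.6   1.47 -1.58 -2.96] [ 0.73 -0.68 -0.08]
```

```bash
python3 g.py "[-.06,.55,.71]" | tail -2 | head -1; python3 - <<'E'
from h import *
s=env.state();Rm=R.from_quat(s['tcp_rot']).as_matrix();print((Rm.T@np.array([.42,-.24,-.09])/.03).round(2),(Rm.T@np.array([.15,-.23,-.05])/.03).round(2))
E
```

```text
units [-4.4   1.52  1.67] rows 5 [-0.88   0.305  0.333]
[-3.32  3.82 15.6 ] [ 1.13 -0.87  9.19]
```

Call:
apply_moves([
  [[-0.9,0.3,0.35,0,85],[-0.9,0.3,0.35,0,85],[-0.9,0.3,0.35,0,85],[-0.9,0.3,0.35,0,85],[-0.9,0.3,0.35,0,85],[-0.2,0.25,1,0,85],[-0.2,0.25,1,0,85],[-0.2,0.25,1,0,85],[-0.2,0.25,1,0,85]],
])

```text
time_s: 18.9
tcp_pos: [0.0439, 0.4951, 0.689]
tcp_rot: [0.006, 0.764, -0.469, 0.442]
force: [-0.6, 0.9, 0.3]
opening: 0.0849
grip_force: 0.0
```

```bash
python3 d.py;python3 g.py "[.36,.31,.62]" | tail -2 | head -1;  python3 path.py "$(python3 -c "
from rig import env;print(env.state()['qpos'].round(4).tolist())")"
```

```text
18.9 [ 1.908  0.582  0.517  1.045 -2.671 -2.838] [0.0439 0.4951 0.689 ] az 84.9
z [ 0.67  -0.723 -0.169] tilt 80.3 head -47.2 err 109.2 wanted dz head 117.6
units [-2.36  2.66 11.91] rows 12 [-0.196  0.222  0.992]
0.56 0.67 0.01 27.0 [[0.23, 0.48, 0.54], [0.31, 0.15, 0.84], [0.51, 0.09, 0.55]] [ 0.91  0.   -0.62  1.34 -1.6  -2.97] [ 0.67 -0.72 -0.17]
0.48 0.6 0.06 24.0 [[0.24, 0.45, 0.73], [0.45, 0.25, 0.6], [0.6, 0.12, 0.46]] [ 0.79  0.21 -0.6   1.39 -1.47 -3.1 ] [ 0.66 -0.72 -0.2 ]
0.48 0.58 0.0 25.0 [[0.23, 0.54, 0.74], [0.27, 0.29, 0.64], [0.5, 0.1, 0.54]] [ 0.95  0.02 -0.63  1.32 -1.62 -3.01] [ 0.67 -0.72 -0.17]
0.48 0.57 0.0 23.0 [[0.22, 0.48, 0.72], [0.4, 0.23, 0.75], [0.59, 0.15, 0.5]] [ 0.85  0.19 -0.53  1.38 -1.54 -3.06] [ 0.67 -0.72 -0.17]
0.48 0.58 0.0 25.0 [[0.23, 0.56, 0.7], [0.45, 0.3, 0.58], [0.47, -0.0, 0.6]] [ 0.8  -0.18 -0.68  1.4  -1.54 -2.84] [ 0.67 -0.72 -0.17]
```

```bash
bash rp5.sh 13 450; grep -c . plan5.py; date +%T
```

```text
0 107.5 19 [ 1.79  0.82  1.14  1.74 -2.56 -1.74] [0.03 0.52 0.77] [ 0.71 -0.68 -0.18]
1 105.6 62 [ 1.92  0.55  0.47  1.05 -2.58 -2.84] [0.06 0.5  0.68] [ 0.73 -0.65 -0.19]
2 100.9 160 [ 1.85  0.58  1.09  1.85 -2.68 -2.32] [-0.    0.35  0.87] [ 0.64 -0.7  -0.32]
3 96.8 344 [ 1.1   0.22 -0.07  1.11 -1.74 -3.1 ] [0.53 0.27 0.61] [ 0.66 -0.65 -0.38]
4 86.5 589 [ 0.78 -0.09 -0.65  1.04 -1.28 -3.1 ] [0.51 0.02 0.44] [ 0.57 -0.6  -0.56]
5 73.1 955 [ 0.5   0.08 -0.39  0.81 -1.06 -3.1 ] [ 0.61 -0.02  0.4 ] [ 0.45 -0.48 -0.75]
6 60.5 1479 [ 0.45  0.29  0.14  0.47 -1.28 -3.1 ] [0.7  0.03 0.43] [ 0.34 -0.32 -0.89]
7 47.9 1917 [ 0.1   0.31  0.26  0.08 -1.04 -3.1 ] [ 0.75 -0.11  0.41] [ 0.46 -0.03 -0.89]
8 36.6 2274 [-0.03  0.18  0.25 -0.09 -1.38 -3.1 ] [ 0.6  -0.15  0.42] [ 0.26  0.08 -0.96]
9 28.8 2694 [-0.28  0.18  0.23 -0.36 -1.38 -3.1 ] [ 0.57 -0.2   0.39] [ 0.31  0.27 -0.91]
10 25.1 2992 [-0.22  0.33  0.41 -0.4  -1.44 -3.1 ] [ 0.65 -0.17  0.38] [ 0.29  0.33 -0.9 ]
11 21.2 3266 [-0.12  0.25  0.33 -0.45 -1.42 -3.1 ] [ 0.63 -0.08  0.39] [ 0.26  0.41 -0.88]
12 15.3 3383 [ 0.01  0.14  0.29 -0.43 -1.58 -3.1 ] [ 0.54 -0.01  0.43] [ 0.12  0.42 -0.9 ]
[[1, 0, 1, -1], [1, 1, 1, 0], [1, 1, 1, 1], [1, 1, 1, 1], [1, 1, 1, 1], [1, 1, 1, 1], [1, 1, 0, 1], [1, -1, 0, 1], [1, -1, 0, 0], [1, 1, 0, -1], [1, 1, 0, 1], [1, 1, 0, 1], [1, -1, -1, 1]]
24
04:25:53
```

```bash
Q="$(python3 -c "
from rig import env;print(env.state()['qpos'].round(4).tolist())")"
python3 simp.py "$Q" "[((1,0,1,-1),4),((1,1,1,0),4)]+[((1,1,1,1),4)]*3" "[((-.2,.2,1,.5),4),((-.2,.2,1,.5),4)]+[((1,1,1,1),4)]*4" "[((.3,.5,1,1),4)]*2+[((1,1,1,1),4)]*4" "[((.2,.2,1,0),8),((.2,.2,1,1),4)]+[((.5,.5,.3,1),4)]*4"
```

```text
(1, 0, 1, -1) 4 [ 2.1   0.29  0.02  0.48 -2.65 -2.88] [0.04 0.35 0.61] [ 0.67 -0.72 -0.17] [109.2] [False]
(1, 1, 1, 0) 4 [ 2.17  0.17 -0.41  0.23 -2.38 -3.1 ] [0.08 0.25 0.47] [ 0.68 -0.71 -0.17] [108.7] [False]
(1, 1, 1, 1) 4 [ 1.77  0.06 -0.66  0.64 -2.05 -3.1 ] [0.26 0.21 0.44] [ 0.68 -0.69 -0.24] [104.9] [False]
(1, 1, 1, 1) 4 [ 1.25 -0.07 -0.74  0.97 -1.67 -3.1 ] [0.41 0.11 0.45] [ 0.65 -0.67 -0.37] [97.5] [False]
(1, 1, 1, 1) 4 [ 0.78 -0.09 -0.65  1.04 -1.28 -3.1 ] [0.51 0.02 0.44] [ 0.57 -0.6  -0.56] [86.5] [False]

(-0.2, 0.2, 1, 0.5) 4 [ 1.77  0.43  0.29  1.06 -2.51 -3.1 ] [0.16 0.45 0.7 ] [ 0.67 -0.72 -0.17] [109.2] [False]
(-0.2, 0.2, 1, 0.5) 4 [ 1.54  0.38  0.3   1.25 -2.34 -3.1 ] [0.28 0.41 0.75] [ 0.66 -0.73 -0.17] [109.2] [False]
(1, 1, 1, 1) 4 [ 1.25  0.83  1.1   1.49 -2.19 -3.1 ] [0.45 0.49 0.74] [ 0.61 -0.76 -0.22] [108.1] [False]
(1, 1, 1, 1) 4 [ 1.05  0.98  1.41  1.57 -1.99 -3.1 ] [0.58 0.44 0.74] [ 0.61 -0.77 -0.17] [111.] [False]
(1, 1, 1, 1) 4 [ 0.88  0.92  1.41  1.51 -1.78 -3.1 ] [0.7  0.33 0.79] [ 0.65 -0.74 -0.15] [110.8] [False]
(1, 1, 1, 1) 4 [ 0.72  0.87
[... 690 characters left out ...]
0.74 -0.67 -0.04] [113.5] [False]

(0.2, 0.2, 1, 0) 8 [ 1.76  0.22 -0.16  0.84 -2.36 -3.1 ] [0.21 0.34 0.61] [ 0.67 -0.72 -0.17] [109.] [False]
(0.2, 0.2, 1, 1) 4 [ 1.41  0.16 -0.06  1.18 -2.14 -3.1 ] [0.36 0.29 0.71] [ 0.67 -0.71 -0.2 ] [107.3] [False]
(0.5, 0.5, 0.3, 1) 4 [ 1.22  0.4   0.51  1.33 -2.08 -3.1 ] [0.45 0.34 0.8 ] [ 0.64 -0.72 -0.26] [105.] [False]
(0.5, 0.5, 0.3, 1) 4 [ 1.1   0.85  1.38  1.51 -2.05 -3.1 ] [0.53 0.39 0.8 ] [ 0.62 -0.73 -0.28] [104.2] [ True]
(0.5, 0.5, 0.3, 1) 4 [ 1.01  0.78  1.41  1.56 -1.95 -3.1 ] [0.54 0.31 0.87] [ 0.63 -0.74 -0.22] [107.2] [False]
(0.5, 0.5, 0.3, 1) 4 [ 0.93  0.67  1.41  1.56 -1.85 -3.1 ] [0.54 0.22 0.94] [ 0.66 -0.73 -0.19] [108.2] [False]
```

Call:
apply_moves([
  [[1,0,1,-1,85],[1,0,1,-1,85],[1,0,1,-1,85],[1,0,1,-1,85],[1,1,1,0,85],[1,1,1,0,85],[1,1,1,0,85],[1,1,1,0,85],[1,1,1,1,85],[1,1,1,1,85],[1,1,1,1,85],[1,1,1,1,85]],
])

```text
time_s: 20.4
tcp_pos: [0.2589, 0.2111, 0.4445]
tcp_rot: [-0.144, 0.768, -0.508, 0.362]
force: [0.9, -0.0, 0.5]
opening: 0.0851
grip_force: 0.0
```

```bash
python3 d.py; bash rp5.sh 11 450
```

```text
20.4 [ 1.79   0.053 -0.678  0.651 -2.046 -3.096] [0.2589 0.2111 0.4445] az 39.2
z [ 0.703 -0.676 -0.221] tilt 77.2 head -43.9 err 105.0 wanted dz head 119.6
0 97.6 16 [ 1.26 -0.09 -0.76  1.   -1.67 -3.1 ] [0.41 0.11 0.45] [ 0.67 -0.65 -0.36]
1 86.5 66 [ 0.78 -0.11 -0.67  1.07 -1.26 -3.1 ] [0.51 0.02 0.44] [ 0.6  -0.58 -0.55]
2 73.0 255 [ 0.51  0.05 -0.42  0.83 -1.04 -3.1 ] [ 0.6  -0.02  0.4 ] [ 0.48 -0.46 -0.75]
3 60.2 696 [ 0.46  0.25  0.09  0.48 -1.24 -3.1 ] [0.69 0.03 0.44] [ 0.37 -0.3  -0.88]
4 47.5 1174 [ 0.1   0.27  0.26  0.06 -1.06 -3.1 ] [ 0.74 -0.1   0.43] [ 0.48 -0.01 -0.88]
5 36.2 1600 [-0.03  0.13  0.18 -0.12 -1.33 -3.1 ] [ 0.59 -0.14  0.42] [ 0.29  0.1  -0.95]
6 28.9 2057 [-0.22  0.12  0.13 -0.37 -1.31 -3.1 ] [ 0.55 -0.16  0.38] [ 0.33  0.29 -0.9 ]
7 24.6 2380 [-0.14  0.26  0.32 -0.41 -1.37 -3.1 ] [ 0.64 -0.11  0.38] [ 0.3   0.35 -0.89]
8 20.3 2641 [-0.12  0.    0.19 -0.39 -1.61 -3.1 ] [ 0.47 -0.08  0.45] [ 0.18  0.36 -0.91]
9 14.0 2866 [-0.01  0.1   0.24 -0.48 -1.56 -3.1 ] [ 0.53 -0.    0.43] [ 0.14  0.46 -0.88]
10 7.5 3104 [-0.09 -0.07  0.08 -0.6  -1.66 -3.1 ] [0.41 0.01 0.43] [ 0.09  0.56 -0.82]
[[1, 1, 1, 1], [1, 1, 1, 1], [1, 1, 1, 1], [1, 1, 0, 1], [1, -1, 0, 1], [1, -1, 0, 1], [1, -1, -1, -1], [1, 1, 0, -1], [1, 1, 1, 1], [1, 1, 0, 1], [1, -1, -1, 1]]
```

Model matches exactly now. Continue.

Call:
apply_moves([
  [[1,1,1,1,85],[1,1,1,1,85],[1,1,1,1,85],[1,1,1,1,85],[1,1,1,1,85],[1,1,1,1,85],[1,1,1,1,85],[1,1,1,1,85],[1,1,1,1,85],[1,1,1,1,85],[1,1,1,1,85],[1,1,1,1,85],[1,1,0,1,85],[1,1,0,1,85],[1,1,0,1,85],[1,1,0,1,85]],
])

```text
time_s: 22.4
tcp_pos: [0.6621, 0.0209, 0.4424]
tcp_rot: [0.417, 0.869, -0.063, 0.258]
force: [0.5, 0.4, 0.3]
opening: 0.0847
grip_force: 0.0
```

```bash
python3 d.py; bash rp5.sh 9 600
```

```text
22.4 [ 0.481  0.184 -0.005  0.529 -1.204 -3.096] [0.6621 0.0209 0.4424] az 1.8
z [ 0.396 -0.324 -0.859] tilt 30.8 head -39.3 err 62.0 wanted dz head 114.4
0 49.3 22 [ 0.31  0.56  0.58  0.23 -1.34 -3.1 ] [0.83 0.03 0.38] [ 0.3  -0.14 -0.94]
1 38.0 83 [ 0.04  0.09  0.13 -0.06 -1.32 -3.1 ] [ 0.57 -0.12  0.43] [ 0.29  0.07 -0.96]
2 29.1 189 [-0.12  0.13  0.21 -0.28 -1.39 -3.1 ] [ 0.56 -0.14  0.41] [ 0.28  0.24 -0.93]
3 25.1 393 [-0.53 -0.07  0.13 -0.52 -1.65 -3.1 ] [ 0.37 -0.2   0.45] [ 0.33  0.38 -0.86]
4 21.8 639 [-0.11  0.02  0.04 -0.43 -1.37 -3.1 ] [ 0.5  -0.07  0.38] [ 0.26  0.39 -0.88]
5 16.2 995 [ 0.04 -0.03 -0.01 -0.49 -1.36 -3.1 ] [0.48 0.03 0.38] [ 0.2   0.47 -0.86]
6 8.9 1425 [-0.11 -0.1   0.05 -0.58 -1.66 -3.1 ] [ 0.39 -0.    0.43] [ 0.1   0.54 -0.84]
7 3.8 1937 [ 0.08 -0.    0.13 -0.63 -1.6  -3.1 ] [0.45 0.09 0.43] [ 0.03  0.59 -0.81]
[[1, -1, 0, 1], [1, -1, 0, 1], [1, -1, -1, -1], [1, 1, 0, -1], [1, 1, 1, 1], [1, 1, 0, 0], [1, 1, 0, 1], [1, -1, -1, 1]]
```

Call:
apply_moves([
  [[1,-1,0,1,85],[1,-1,0,1,85],[1,-1,0,1,85],[1,-1,0,1,85],[1,-1,0,1,85],[1,-1,0,1,85],[1,-1,0,1,85],[1,-1,0,1,85]],
])

```text
time_s: 23.4
tcp_pos: [0.4418, -0.16, 0.39]
tcp_rot: [0.703, 0.692, 0.133, 0.097]
force: [0.6, -1.5, 0.7]
opening: 0.0847
grip_force: 0.0
```

```bash
python3 d.py; bash rp5.sh 8 900; date +%T
```

```text
23.4 [-0.047 -0.131 -0.175 -0.068 -1.203 -3.096] [ 0.4418 -0.16    0.39  ] az -19.9
z [ 0.321  0.049 -0.946] tilt 19.0 head 8.6 err 39.8 wanted dz head 121.8
0 32.4 16 [-0.35  0.11  0.15 -0.38 -1.34 -3.1 ] [ 0.52 -0.23  0.4 ] [ 0.38  0.24 -0.89]
1 28.6 70 [-0.25  0.07  0.11 -0.42 -1.34 -3.1 ] [ 0.53 -0.16  0.4 ] [ 0.36  0.32 -0.88]
2 23.1 161 [-0.17  0.01  0.02 -0.48 -1.35 -3.1 ] [ 0.5  -0.09  0.38] [ 0.3   0.4  -0.86]
3 17.7 265 [-0.08  0.16  0.19 -0.52 -1.4  -3.1 ] [ 0.58 -0.03  0.38] [ 0.24  0.47 -0.85]
4 12.3 410 [ 0.09  0.27  0.34 -0.56 -1.41 -3.1 ] [0.64 0.09 0.39] [ 0.17  0.54 -0.82]
5 7.5 586 [ 0.09  0.    0.2  -0.58 -1.6  -3.1 ] [0.47 0.08 0.46] [ 0.09  0.56 -0.82]
6 0.6 884 [ 0.27  0.28  0.49 -0.64 -1.61 -3.1 ] [0.59 0.23 0.45] [-0.04  0.61 -0.79]
[[1, -1, -1, 0], [1, 0, 0, -1], [1, 1, 0, -1], [1, 1, 1, 0], [1, 1, -1, 1], [1, 1, 1, 1], [1, 1, -1, 1]]
04:27:19
```

Call:
apply_moves([
  [[1,-1,-1,0,85],[1,-1,-1,0,85],[1,-1,-1,0,85],[1,-1,-1,0,85],[1,0,0,-1,85],[1,0,0,-1,85],[1,0,0,-1,85],[1,0,0,-1,85],[1,1,0,-1,85],[1,1,0,-1,85],[1,1,0,-1,85],[1,1,0,-1,85]],
])

```text
time_s: 24.9
tcp_pos: [0.2841, 0.1103, 0.4983]
tcp_rot: [0.18, 0.969, 0.108, 0.129]
force: [1.1, -0.1, -0.7]
opening: 0.0847
grip_force: 0.0
```

```bash
python3 d.py; bash rp5.sh 6 900; date +%T
```

```text
24.9 [ 1.186 -0.502 -0.235  0.207 -1.57  -3.096] [0.2841 0.1103 0.4983] az 21.2
z [ 0.288  0.163 -0.944] tilt 19.3 head 29.5 err 33.1 wanted dz head 125.1
0 24.4 19 [ 0.75 -0.18 -0.16 -0.09 -1.27 -3.1 ] [0.4  0.19 0.41] [ 0.16  0.27 -0.95]
1 12.9 108 [ 0.43  0.07  0.15 -0.39 -1.4  -3.1 ] [0.51 0.2  0.41] [ 0.07  0.44 -0.9 ]
2 4.8 261 [-0.04 -0.11  0.08 -0.63 -1.71 -3.1 ] [0.38 0.04 0.45] [ 0.05  0.58 -0.81]
[[1, 1, 1, 1], [1, 1, 0, 1], [1, -1, -1, 1]]
04:27:30
```

Call:
apply_moves([
  [[1,1,1,1,85],[1,1,1,1,85],[1,1,1,1,85],[1,1,1,1,85],[1,1,0,1,85],[1,1,0,1,85],[1,1,0,1,85],[1,1,0,1,85]],
])

```text
time_s: 25.9
tcp_pos: [0.5085, 0.1978, 0.4136]
tcp_rot: [0.512, 0.829, 0.207, -0.082]
force: [0.1, -0.5, -0.0]
opening: 0.085
grip_force: 0.0
```

```bash
python3 d.py; bash rp5.sh 4 900; date +%T
```

```text
25.9 [ 0.437  0.07   0.15  -0.369 -1.392 -3.096] [0.5085 0.1978 0.4136] az 21.3
z [ 0.077  0.428 -0.901] tilt 25.8 head 79.8 err 13.8 wanted dz head 119.7
0 5.5 11 [-0.02 -0.11  0.09 -0.61 -1.7  -3.1 ] [0.38 0.04 0.45] [ 0.05  0.57 -0.82]
[[1, -1, -1, 1]]
04:27:39
```

Call:
apply_moves([
  [[1,-1,-1,1,85],[1,-1,-1,1,85],[1,-1,-1,1,85],[1,-1,-1,1,85],[1,0,-0.5,1,85]],
])

```text
time_s: 26.52
tcp_pos: [0.3712, 0.0133, 0.4592]
tcp_rot: [0.655, 0.69, 0.244, -0.188]
force: [1.2, -0.4, 0.6]
opening: 0.0848
grip_force: 0.0
```

```bash
python3 d.py; bash rp5.sh 2 900; cat > pre.py <<'E'
from h import *
import sys
# plan travel to target with turn n rows; prints rows in tool frame
s=env.state();R0=R.from_quat(s['tcp_rot']).as_matrix();x=s['tcp_pos'];t=np.array(eval(sys.argv[1]));turn=float(sys.argv[2]);n=int(sys.argv[3])
z=R0[:,2];yt=np.array([-.999,-.046,0]);yt=yt-z*(yt@z);yt/=np.linalg.norm(yt)
need=np.degrees(np.arctan2(np.cross(R0[:,1],yt)@z,R0[:,1]@yt));print("turn needed deg",need,"units",need/8)
tu=need/8 if turn==0 else turn
Rm=R0.copy();out=[]
for k in range(n):
    d=(t-x)/(n-k);u=Rm.T@d/.03;u=(u).round(2);out.append([float(v) for v in u]+[round(tu/n,2),85]);x=x+Rm@u*.03;Rm=Rm@R.from_rotvec([0,0,np.radians(8*round(tu/n,2))]).as_matrix()
print(out,x.round(3),Rm.round(3).tolist())
E
python3 pre.py "[.527,.13,.25]" 0 23
```

```text
26.525 [-0.122 -0.109  0.101 -0.639 -1.753 -3.096] [0.3712 0.0133 0.4592] az 2.1
z [ 0.059  0.583 -0.81 ] tilt 35.9 head 84.2 err 5.4 wanted dz head 161.6
0 5.1 21 [ 0.1  -0.14 -0.1  -0.68 -1.49 -3.1 ] [0.37 0.12 0.39] [ 0.05  0.64 -0.77]
[[1, 0, 1, 0]]
turn needed deg -178.02300833685976 units -22.25287604210747
[[-0.05, 0.2, 0.36, np.float64(-0.97), 85], [-0.08, 0.19, 0.36, np.float64(-0.97), 85], [-0.11, 0.18, 0.36, np.float64(-0.97), 85], [-0.13, 0.16, 0.36, np.float64(-0.97), 85], [-0.15, 0.14, 0.36, np.float64(-0.97), 85], [-0.17, 0.12, 0.36, np.float64(-0.97), 85], [-0.18, 0.1, 0.36, np.float64(-0.97), 85], [-0.2, 0.07, 0.36, np.float64(-0.97), 85], [-0.2, 0.05, 0.36, np.float64(-0.97), 85], [-0.21, 0.02, 0.36, np.float64(-0.97), 85], [-0.21, -0.01, 0.36, np.float64(-0.97), 85], [-0.21, -0.04, 0.36, np.float64(-0.97), 85], [-0.2, -0.07, 0.36, np.float64(-0.97), 85], [-0.19, -0.09, 0.35, np.float64(-0.97), 85], [-0.17, -0.12, 0.36, np.float64(-0.97), 85], [-0.16, -0.14, 0.35, np.float64(-0.97), 85], [-0.14, -0.16, 0.36, np.float64(-0.97), 85], [-0.11, -0.17, 0.35, np.float64(-0.97), 85], [-0.09, -0.19, 0.36, np.float64(-0.97), 85], [-0.06, -0.2, 0.35, np.float64(-0.97), 85], [-0.04, -0.2, 0.36, np.float64(-0.97), 85], [-0.01, -0.21, 0.35, np.float64(-0.97), 85], [0.02, -0.21, 0.36, np.float64(-0.97), 85]] [0.527 0.13  0.25 ] [[0.045, -0.997, 0.059], [-0.812, -0.002, 0.583], [-0.582, -0.075, -0.81]]
```

Call:
apply_moves([
  [[-0.05,0.2,0.36,-1,85],[-0.1,0.2,0.36,-1,85],[-0.1,0.2,0.36,-1,85],[-0.15,0.15,0.36,-1,85],[-0.15,0.15,0.36,-1,85],[-0.15,0.1,0.36,-1,85],[-0.2,0.1,0.36,-1,85],[-0.2,0.1,0.36,-1,85],[-0.2,0.05,0.36,-1,70],[-0.2,0,0.36,-1,60],[-0.2,0,0.36,-1,60],[-0.2,-0.05,0.36,-1,60],[-0.2,-0.1,0.36,-1,60],[-0.2,-0.1,0.36,-1,60],[-0.2,-0.1,0.36,-1,60],[-0.15,-0.15,0.36,-1,60],[-0.15,-0.15,0.36,-1,60],[-0.1,-0.2,0.36,-1,60],[-0.1,-0.2,0.36,-1,60],[-0.05,-0.2,0.36,-1,60]],
])

```text
time_s: 29.02
tcp_pos: [0.5103, 0.1201, 0.2747]
tcp_rot: [-0.569, 0.763, 0.229, 0.206]
force: [0.7, 0.3, -0.1]
opening: 0.06
grip_force: 0.0
```

```bash
python3 d.py; cat > look.py <<'E'
from h import *
import sys
m=env.camera_model("wrist");im=env.capture("wrist");cv2.imwrite("pics/%s.png"%sys.argv[1],im[:,:,::-1])
for q in ["violet_cap","violet","rack_plate"]:
    for d in env.boxes_of("wrist",q)[:2]: print(q,np.round(d["point"],4),round(d["confidence"],2))
for d in env.masks_of("wrist","violet_cap")[:1]:
    ys,xs=np.nonzero(d["pixels"]);print("mask",xs.mean(),ys.mean(),xs.min(),xs.max(),ys.min(),ys.max()); e,r=ray(m,[(xs.mean(),ys.mean())]);t=(.139-e[2])/r[0][2];print("on z=.139",e+t*r[0])
print("expected px of cap",proj(m,[[.521,.28,.139],[.521,.28,.159],[.521,.28,.105]]).round(1).tolist())
E
python3 look.py w1
```

```text
29.025 [ 0.127  0.16  -0.06  -0.644 -1.264 -0.243] [0.5103 0.1201 0.2747] az 13.2
z [ 0.054  0.584 -0.81 ] tilt 35.9 head 84.7 err 5.1 wanted dz head 161.1
violet_cap [0.5225 0.2674 0.084 ] 0.68
violet [0.5211 0.273  0.0862] 0.7
mask 324.59662090813094 166.75607180570222 307 341 124 216
on z=.139 [0.51711991 0.21677876 0.139     ]
expected px of cap [[334.1, 200.3], [336.5, 214.1], [330.4, 178.6]]
```

View pics/w1.png

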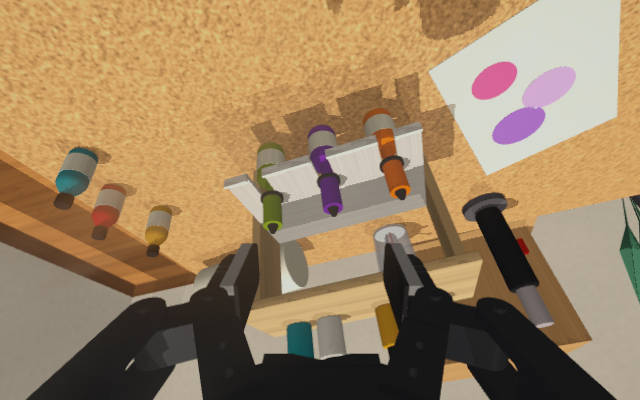

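```bash
python3 pre.py "[.5187,.245,.191]" 0 6; python3 - <<'E'
from h import *
s=env.state();print(R.from_quat(s['tcp_rot']).as_matrix().round(3).tolist(),s['tcp_pos'])
E
```

```text
turn needed deg -18.157879658278514 units -2.2697349572848142
[[-0.28, 0.07, 0.78, np.float64(-0.38), 85], [-0.29, 0.05, 0.78, np.float64(-0.38), 85], [-0.29, 0.04, 0.78, np.float64(-0.38), 85], [-0.29, 0.02, 0.79, np.float64(-0.38), 85], [-0.29, 0.01, 0.78, np.float64(-0.38), 85], [-0.29, -0.01, 0.79, np.float64(-0.38), 85]] [0.519 0.245 0.191] [[0.039, -0.998, 0.052], [-0.812, -0.001, 0.584], [-0.583, -0.065, -0.81]]
[[-0.275, -0.96, 0.052], [-0.771, 0.253, 0.584], [-0.574, 0.121, -0.81]] [0.50913686 0.12018633 0.27439891]
```

```bash
python3 pre.py "[.5187,.245,.191]" -1.5 6
```

```text
turn needed deg -18.157879658278514 units -2.2697349572848142
[[-0.28, 0.07, 0.78, -0.25, 85], [-0.29, 0.06, 0.78, -0.25, 85], [-0.29, 0.05, 0.78, -0.25, 85], [-0.29, 0.04, 0.79, -0.25, 85], [-0.29, 0.03, 0.78, -0.25, 85], [-0.29, 0.01, 0.79, -0.25, 85]] [0.519 0.245 0.191] [[-0.07, -0.996, 0.052], [-0.807, 0.087, 0.584], [-0.587, -0.001, -0.81]]
```

Call:
apply_moves([
  [[-0.28,0.07,0.78,-0.25,60],[-0.29,0.06,0.78,-0.25,60],[-0.29,0.05,0.78,-0.25,60],[-0.29,0.04,0.79,-0.25,60],[-0.29,0.03,0.78,-0.25,60],[-0.29,0.01,0.79,-0.25,60]],
])

```text
time_s: 30.02
tcp_pos: [0.5184, 0.246, 0.1908]
tcp_rot: [-0.643, 0.701, 0.208, 0.228]
force: [0.4, 0.5, 0.6]
opening: 0.0602
grip_force: 0.0
```

```bash
python3 look.py w2; python3 pre.py "[.523,.292,.126]" 0.0001 4; python3 -c "
import cv2;a=cv2.imread('pics/w2.png')[130:330,200:460];cv2.imwrite('pics/w2c.png',cv2.resize(a,None,fx=3,fy=3))"
```

```text
violet_cap [0.5207 0.2683 0.1043] 0.86
violet_cap [0.5023 0.3068 0.107 ] 0.53
violet [0.522  0.2695 0.1068] 0.85
rack_plate [0.5005 0.3066 0.1064] 0.86
mask 317.8792352371733 151.34874152952565 299 339 82 224
on z=.139 [0.52089171 0.2306263  0.139     ]
expected px of cap [[324.0, 197.9], [324.1, 221.3], [323.8, 163.2]]
turn needed deg -6.105417574684534 units -0.7631771968355667
[[0.0, -0.01, 0.67, 0.0, 85], [0.0, -0.0, 0.67, 0.0, 85], [0.0, -0.01, 0.67, 0.0, 85], [0.0, -0.0, 0.66, 0.0, 85]] [0.523 0.292 0.126] [[-0.069, -0.996, 0.051], [-0.807, 0.086, 0.585], [-0.587, -0.001, -0.81]]
```

View pics/w2c.png

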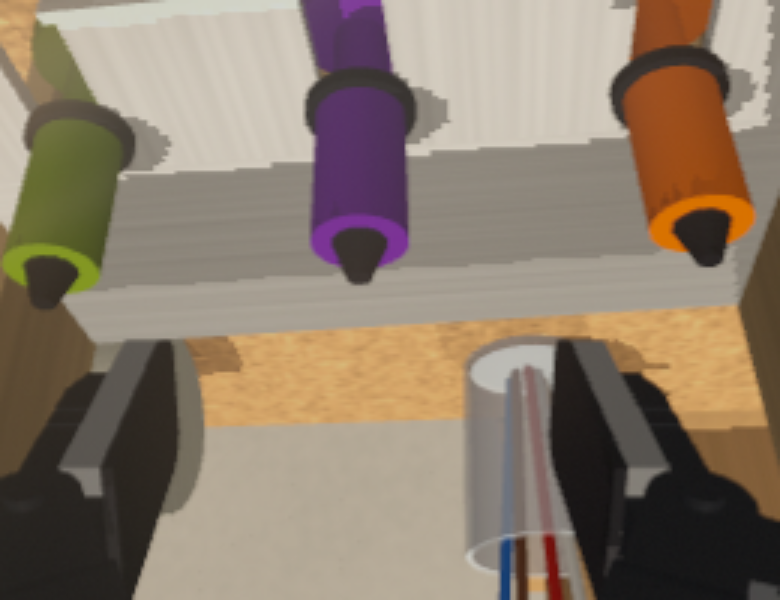

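Call:
apply_moves([
  [[0,-0.03,0.67,0,60],[0,-0.03,0.67,0,60],[0,-0.03,0.67,0,60],[0,-0.03,0.66,0,60],[0,0,0,0,10],[0,0,0,0,10],[0,0,0,0,10]],
])

```text
time_s: 31.15
tcp_pos: [0.5255, 0.292, 0.1257]
tcp_rot: [-0.643, 0.701, 0.208, 0.227]
force: [0.1, 0.1, -0.9]
opening: 0.0197
grip_force: 58.7
```

```bash
python3 d.py; python3 -c "
from rig import env;s=env.state();print(s['opening'],s['grip_force'],s['force'])"; python3 - <<'E'
from h import *
s=env.state();Rm=R.from_quat(s['tcp_rot']).as_matrix();xr=np.array([-.046,.999,0])
print("up13",(Rm.T@np.array([0,0,.013])/.03).round(3),"back120",(Rm.T@(-.12*xr)/.03).round(3),"tcp x rack",(s['tcp_pos']-[.522,.2866,0])@xr)
E
```

```text
31.15 [ 0.432  0.357 -0.172 -0.745 -0.851 -0.066] [0.5255 0.292  0.1257] az 29.1
z [ 0.05   0.585 -0.81 ] tilt 35.9 head 85.1 err 4.9 wanted dz head 160.6
0.01974156810193355 58.68096649646759 [ 0.12115272  0.13947696 -0.85467299]
up13 [-0.254 -0.    -0.351] back120 [ 3.211 -0.523 -2.328] tcp x rack 0.005234218364858854
```

```bash
python3 - <<'E'
from h import *
im=env.capture("wrist");m=env.camera_model("wrist");a=im[120:320,210:450,::-1];cv2.imwrite("pics/w3c.png",cv2.resize(a,None,fx=3.3,fy=3))
s=env.state();Rm=R.from_quat(s['tcp_rot']).as_matrix();print(s['opening'],proj(m,[s['tcp_pos'],s['tcp_pos']-.019*Rm[:,2]]).round(1).tolist(),proj(m,[[.524,.28,.149],[.524,.28,.159]]).round(1).tolist())
E
```

```text
0.01973076802412032 [[324.2, 238.4], [324.6, 255.2]] [[325.8, 269.6], [326.0, 290.0]]
```

View pics/w3c.png

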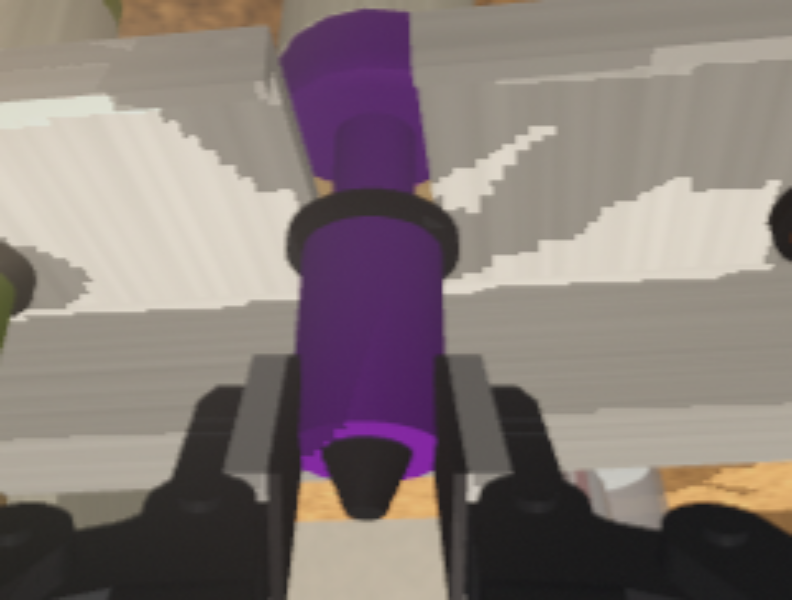

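Call:
apply_moves([
  [[-0.13,0,-0.18,0,10],[-0.13,0,-0.18,0,10],[0.7,-0.11,-0.5,0,10],[0.7,-0.11,-0.5,0,10],[0.7,-0.11,-0.5,0,10],[0.7,-0.11,-0.5,0,10],[0.7,-0.11,-0.5,0,10]],
])

```text
time_s: 32.08
tcp_pos: [0.5311, 0.1612, 0.1383]
tcp_rot: [-0.643, 0.701, 0.208, 0.227]
force: [0.3, -0.2, -1.3]
opening: 0.0199
grip_force: 58.8
```

```bash
python3 d.py; python3 -c "
from rig import env;s=env.state();print(s['opening'],s['grip_force'],s['force'])
import cv2;a=cv2.imread('pics/top1.png')[175:255,380:470];cv2.imwrite('pics/car.png',cv2.resize(a,None,fx=7,fy=7,interpolation=cv2.INTER_CUBIC))"; cat > sim2.py <<'E'
from vs import *
from rig import env
q=np.array([env.state()['qpos']]);
for S in eval(sys.argv[1]):
    for k in range(25):
        x,Rm,_=fkb(q);d=np.einsum('nji,nj->ni',Rm,np.array([S])-x)/.03
        if np.linalg.norm(d)<.1:break
        m=max(1,abs(d).max());q=rowb(q,d/m,np.zeros(1))
    print(S,k,q[0].round(2),fkb(q)[0][0].round(3),fkb(q)[1][0][:,2].round(3))
E
python3 sim2.py "[(.53,.15,.24),(.535,-.29,.24),(.535,-.29,.115)]"
```

```text
32.075 [ 0.185  0.333 -0.174 -0.73  -1.011  0.115] [0.5311 0.1612 0.1383] az 16.9
z [ 0.051  0.585 -0.81 ] tilt 35.9 head 85.1 err 4.9 wanted dz head 160.5
0.01985533665983763 58.79003047943115 [ 0.25883396 -0.17768519 -1.28831669]
(0.53, 0.15, 0.24) 3 [ 0.18  0.22 -0.07 -0.66 -1.18 -0.04] [0.53 0.15 0.24] [ 0.051  0.585 -0.81 ]
(0.535, -0.29, 0.24) 12 [-0.55  0.53  0.38 -0.56 -1.71  0.47] [ 0.535 -0.29   0.24 ] [ 0.051  0.585 -0.81 ]
(0.535, -0.29, 0.115) 4 [-0.55  0.64  0.24 -0.55 -1.5   0.6 ] [ 0.535 -0.29   0.115] [ 0.051  0.585 -0.81 ]
```

View pics/car.png

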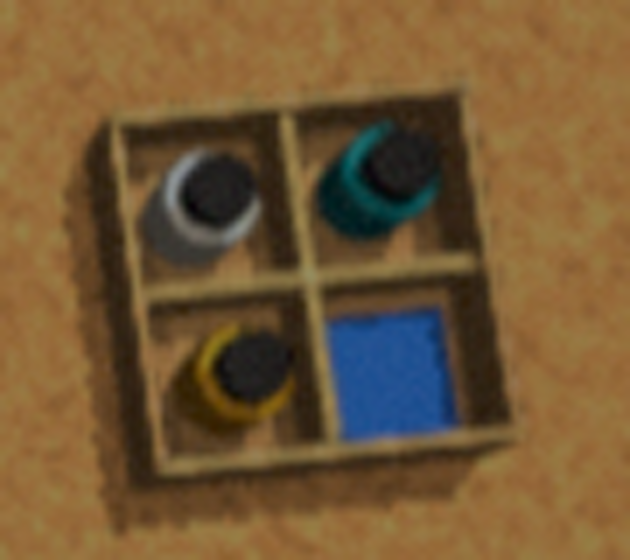

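```bash
python3 - <<'E'
from h import *
m=env.camera_model("top")
f=lambda p,z: onplane(m,[(380+p[0]/7,175+p[1]/7)],z)[0][:2]
C=[f(p,.06) for p in((112,120),(466,90),(515,437),(160,472))];c=np.mean(C,0);x=f((314,278),.06);print("corners",np.round(C,4).tolist(),"mean",c,"cross",x,[np.linalg.norm(C[i]-C[i-1]).round(4) for i in range(4)])
cc=(c+x)/2;print("cell",cc+.485*(C[2]-c))
P=[f(p,.008) for p in((328,318),(440,308),(458,430))];print("pad",np.round(P,4).tolist(),"ctr from TL,BR",(P[0]+P[2])/2,"TR + half",P[1], [np.linalg.norm(P[i]-P[i-1]).round(4) for i in range(3)])
s=env.state();Rm=R.from_quat(s['tcp_rot']).as_matrix()
for t in("up",[0,0,.1]),("tr",[.003,-.451,0]):print(t[0],(Rm.T@np.array(t[1])/.03).round(3))
E
```

```text
corners [[0.6113, -0.1883], [0.6345, -0.3145], [0.5103, -0.3366], [0.4859, -0.2129]] mean [ 0.56049837 -0.26306106] cross [ 0.56044533 -0.26346013] [np.float64(0.1278), np.float64(0.1283), np.float64(0.1261), np.float64(0.1261)]
cell [ 0.53614048 -0.29892228]
pad [[0.5558, -0.2802], [0.5636, -0.3213], [0.5186, -0.3298]] ctr from TL,BR [ 0.53719977 -0.30499862] TR + half [ 0.56355093 -0.3213498 ] [np.float64(0.062), np.float64(0.0419), np.float64(0.0457)]
up [-1.956 -0.003 -2.699]
tr [12.123 -1.379 -8.783]
```

Call:
apply_moves([
  [[-0.65,0,-0.9,0,10],[-0.65,0,-0.9,0,10],[-0.65,0,-0.9,0,10],[0.5,-0.06,-0.36,0,10],[0.93,-0.11,-0.67,0,10],[0.93,-0.11,-0.67,0,10],[0.93,-0.11,-0.67,0,10],[0.93,-0.11,-0.67,0,10],[0.93,-0.11,-0.67,0,10],[0.93,-0.11,-0.67,0,10],[0.93,-0.11,-0.67,0,10],[0.93,-0.11,-0.67,0,10],[0.93,-0.11,-0.67,0,10],[0.93,-0.11,-0.67,0,10],[0.93,-0.11,-0.67,0,10],[0.9,-0.1,-0.65,0,10],[0.3,-0.03,-0.22,0,10],[0,0,0,0,10]],
])

```text
time_s: 34.33
tcp_pos: [0.5347, -0.2816, 0.2354]
tcp_rot: [-0.643, 0.701, 0.21, 0.227]
force: [-0.5, 1.1, -1.3]
opening: 0.0197
grip_force: 59.3
```

```bash
python3 d.py; python3 - <<'E'
from h import *
s=env.state();Rm=R.from_quat(s['tcp_rot']).as_matrix();print(s['opening'],s['grip_force'],s['force'],(Rm.T@(np.array([.5355,-.288,.19])-s['tcp_pos'])/.03).round(3),"down10mm",(Rm.T@np.array([0,0,-.01])/.03).round(3))
for c in("top","scene"):
    m=env.camera_model(c);im=env.capture(c);cv2.imwrite(f"pics/{c}2.png",im[:,:,::-1])
    for q in("violet_cap","pad"):
        for d in env.boxes_of(c,q)[:1]:print(c,q,np.round(d["point"],4),round(d["confidence"],2))
    b=s['tcp_pos']+[0,-.012,0]; print(c,"exp bottom(z-.107), top nozzle px",proj(m,[b-[0,0,.107],b+[0,0,.033]]).round(1).tolist(),"pad",proj(m,[[.5355,-.300,.008]]).round(1).tolist())
a=cv2.imread("pics/top2.png");p=a[160:270,340:500];b=cv2.imread("pics/scene2.png")[110:240,170:330]
cv2.imwrite("pics/c2.png",np.hstack([cv2.resize(p,(400,275)),cv2.resize(b,(338,275))]))
E
```

```text
34.325 [-0.539  0.528  0.357 -0.56  -1.688  0.468] [ 0.5347 -0.2816  0.2354] az -27.8
z [ 0.049  0.586 -0.809] tilt 36.0 head 85.2 err 4.8 wanted dz head 160.9
0.01973168505942643 59.30017411708832 [-0.45011114  1.073055   -1.26093672] [ 1.059 -0.047  1.099] down10mm [ 0.196 -0.001  0.27 ]
top violet_cap [ 0.5257 -0.2798  0.1956] 0.75
top pad [ 0.5335 -0.2934  0.0072] 0.53
top exp bottom(z-.107), top nozzle px [[443.6, 221.8], [461.2, 211.3]] pad [[434.1, 228.9]]
scene violet_cap [ 0.5407 -0.2765  0.1862] 0.6
scene pad [ 0.5333 -0.3091  0.0066] 0.69
scene exp bottom(z-.107), top nozzle px [[216.0, 154.1], [203.5, 112.3]] pad [[222.4, 182.7]]
```

View pics/c2.png

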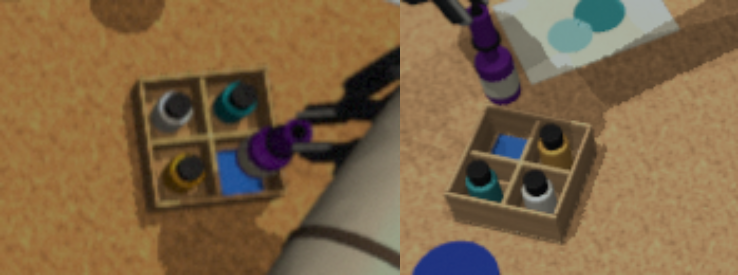

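Call:
apply_moves([
  [[0.35,-0.02,0.37,0,10],[0.35,-0.02,0.37,0,10],[0.36,-0.02,0.37,0,10],[0.23,0,0.315,0,10],[0.23,0,0.315,0,10],[0.23,0,0.315,0,10],[0.23,0,0.315,0,10],[0.23,0,0.315,0,10],[0.2,0,0.27,0,10],[0,0,0,0,10]],
])

```text
time_s: 35.88
tcp_pos: [0.5359, -0.2875, 0.1211]
tcp_rot: [-0.643, 0.701, 0.21, 0.227]
force: [-0.5, 0.3, -0.6]
opening: 0.0201
grip_force: 59.4
```

```bash
cat > chk.py <<'E'
from h import *
s=env.state();print(s['time_s'],s['tcp_pos'].round(4),s['opening'],s['grip_force'],s['force'])
for c in("top","scene"):
    env.capture(c)
    m=env.camera_model(c);b=np.array([*(s['tcp_pos']+[0,-.012,0])[:2],s['tcp_pos'][2]-.107])
    for d in env.masks_of(c,"violet")[:1]:
        ys,xs=np.nonzero(d["pixels"]);print(c,xs.mean(),ys.mean(),xs.min(),xs.max(),ys.min(),ys.max(),"exp nozzle/cap/collar",proj(m,[b+[0,0,.14],b+[0,0,.11],b+[0,0,.088]]).round(1).tolist())
E
python3 chk.py
```

```text
35.875 [ 0.5359 -0.2875  0.1211] 0.020068668185559222 59.39699649810791 [-0.51452305  0.25428488 -0.62043935]
top 438.09090909090907 226.63343108504398 427 451 217 237 exp nozzle/cap/collar [[449.1, 219.8], [445.7, 221.8], [443.3, 223.2]]
scene 261.589648173207 300.0037212449256 231 292 270 330 exp nozzle/cap/collar [[211.4, 146.6], [213.9, 154.7], [215.6, 160.5]]
```

Call:
apply_moves([
  [[0.03,0,0.04,0,10],[0.03,0,0.04,0,10],[0.03,0,0.04,0,10]],
])

```text
time_s: 36.45
tcp_pos: [0.5363, -0.2878, 0.1176]
tcp_rot: [-0.643, 0.701, 0.209, 0.227]
force: [0.1, -0.0, -0.4]
opening: 0.0194
grip_force: 59.3
```

Call:
apply_moves([
  [[0.03,0,0.04,0,10],[0,0,0,0,10]],
])

```text
time_s: 36.7
tcp_pos: [0.5363, -0.2878, 0.116]
tcp_rot: [-0.643, 0.701, 0.209, 0.227]
force: [0.5, -1.0, -0.8]
opening: 0.0198
grip_force: 59.3
```

Call:
apply_moves([
  [[0.03,0,0.04,0,10],[0,0,0,0,10]],
])

```text
time_s: 36.95
tcp_pos: [0.5364, -0.288, 0.1147]
tcp_rot: [-0.643, 0.701, 0.209, 0.227]
force: [-0.3, 0.3, -0.4]
opening: 0.0194
grip_force: 59.4
```

Call:
apply_moves([
  [[0.02,0,0.027,0,10],[0,0,0,0,10]],
])

```text
time_s: 37.2
tcp_pos: [0.5364, -0.288, 0.1146]
tcp_rot: [-0.644, 0.7, 0.209, 0.227]
force: [-0.9, 0.1, 4.7]
opening: 0.0198
grip_force: 59.8
```

Call:
apply_moves([
  [[0,0,0,0,10],[0,0,0,0,30],[0,0,0,0,45],[0,0,0,0,60],[0,0,0,0,60],[0,0,-0.3,0,60],[0,0,-0.6,0,60],[0,0,-1,0,60],[0,0,-1,0,60],[0,0,-1,0,60],[0,0,-1,0,60],[0,0,0,0,60],[0,0,0,0,60]],
])

```text
time_s: 38.83
tcp_pos: [0.5288, -0.3734, 0.2322]
tcp_rot: [-0.643, 0.701, 0.209, 0.227]
force: [0.1, 0.2, 0.0]
opening: 0.0605
grip_force: 0.0
```

```bash
python3 - <<'E'
from h import *
s=env.state();print(s['time_s'],s['tcp_pos'],s['force'])
A=[]
for c,(r0,r1,c0,c1) in(("top",(160,270,340,500)),("scene",(110,240,170,330)),("wrist",(0,400,0,640))):
    im=env.capture(c)[r0:r1,c0:c1,::-1];A.append(cv2.resize(im,(int(im.shape[1]*240/im.shape[0]),240)))
cv2.imwrite("pics/fin.png",np.hstack(A)[:,:800] if np.hstack(A).shape[1]<=800 else cv2.resize(np.hstack(A),(800,int(240*800/np.hstack(A).shape[1]))))
E
```

```text
38.825 [ 0.52882865 -0.37338761  0.23221478] [0.06317753 0.22261088 0.02635474]
```

View pics/fin.png

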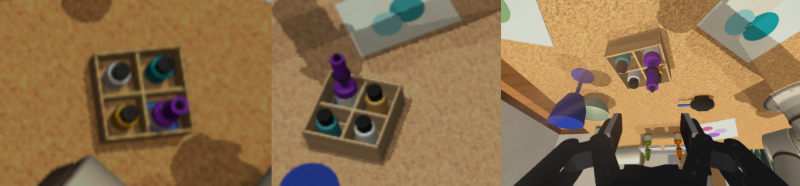

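The violet bottle stands upright in the free cell, the gripper is clear, and the other things look undisturbed in all three views.

```bash
python3 -c "
from rig import env;print(env.close_job())"
```

```text
the job is handed in; nothing more can be done
None
```

The violet bottle stands upright and released on the blue pad in the carrier's free cell, and the job was handed in at about 39 s. The hand-in returned no verdict; the final pictures show the gripper clear and the other things in view undisturbed.

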